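# Stand the chocolate bars in the packing rack and lock them in

## Task

Swing the rack's red-handled retaining lever fully open, then take each chocolate bar from the mat (two or three are out today), tip its end into the slot of the cradle marked with its own colour and straighten it so that it stands on end, upright and centred, flat against its backrest. Only when every bar stands upright on its own and has been let go, swing the lever fully shut in front of them. Leave the bowl, the jar and the beaker where they are.

Things in the scene. Friction and masses are not known exactly. Their poses are not given: they have to be found in the camera images.
- bar_dark_c (a point): centre of the dark brown chocolate bar: a rigid slab 110 mm long (its x axis), 64 mm wide (y axis), 10 mm thick (z axis), 90 g, both faces and both ends alike; starts lying flat on the mat. None if this bar is absent today
- bar_milk_c (a point): centre of the mid-brown (milk) chocolate bar: a rigid slab 110 mm long (its x axis), 64 mm wide (y axis), 10 mm thick (z axis), 90 g, both faces and both ends alike; starts lying flat on the mat. None if this bar is absent today
- bar_white_c (a point): centre of the ivory (white) chocolate bar: a rigid slab 110 mm long (its x axis), 64 mm wide (y axis), 10 mm thick (z axis), 90 g, both faces and both ends alike; starts lying flat on the mat. None if this bar is absent today
- slot_dark (a point): slot of the grey cradle with dark brown tags on its foot (near and far end). The point is the foot of the backrest on the slot floor, half-way across, about 28 mm above the table; x points away from the backrest to the open ramp side (away from the robot), y along the slot, z up. A bar standing on end in it has its centre at x -1, y 0, z +55 mm from here, long axis up, leaning back 6 degrees
- slot_milk (a point): slot of the grey cradle with mid-brown (milk) tags on its foot (near and far end). The point is the foot of the backrest on the slot floor, half-way across, about 28 mm above the table; x points away from the backrest to the open ramp side (away from the robot), y along the slot, z up. A bar standing on end in it has its centre at x -1, y 0, z +55 mm from here, long axis up, leaning back 6 degrees
- slot_white (a point): slot of the grey cradle with ivory (white) tags on its foot (near and far end). The point is the foot of the backrest on the slot floor, half-way across, about 28 mm above the table; x points away from the backrest to the open ramp side (away from the robot), y along the slot, z up. A bar standing on end in it has its centre at x -1, y 0, z +55 mm from here, long axis up, leaning back 6 degrees
- rack: base plate 160 (x) x 400 (y) x 12 mm carrying 3 cradles 118 mm apart in y, in any order. Each: backrest 36 wide, 8 thick, 74 high, leaning 6 degrees towards -x (robot side); floor square to it, 76 wide between cheeks 45 high (x from -8 to +22); 13.5 mm from backrest to the foot of a ramp 36 wide, 76 long, rising 30 degrees above level towards +x; a bar can lie on it. Axes as the slots'; origin: centre of underside
- lever_handle (a point): middle of the red handle of the retaining lever: a round grip 15 mm thick, 48 mm long, lying along the rack's y axis, at the end of the crossbar on the rack's right (seen from the robot). The handle moves on a circle of 88 mm about point lever_hinge
- lever_hinge (a point): point on the lever's hinge axis level with the handle (fixed to the rack, axes as the slots'; hinge axis = y). The lever is a U of 8 mm steel rod, 372 mm between its arms, whose crossbar passes over the ramp side of all three cradles
- lever (a joint): angle of the retaining lever: 0 = shut (arms up, leaning back 6 degrees, crossbar 88 mm up in front of where the bars stand), grows as the crossbar swings out and down away from the robot to 1.4 rad = fully open (crossbar lying low beyond the ramps). Friction holds it where it is left; 2 to 5 N at the handle moves it
- mat: thin blue-green silicone mat, 300 (x) x 340 (y) x 3 mm, fixed; origin at the centre of its underside
- bowl: bystander, leave alone: small steel bowl, 110 mm across, 50 mm high; origin at the centre of its underside
- jar: bystander, leave alone: amber glass jar, 64 mm across, 90 mm high; origin at the centre of its underside
- beaker: bystander, leave alone: white beaker, 72 mm across, 80 mm high; origin at the centre of its underside
There are look-alikes about, which are no part of the job. What is shaped like the part that bears bar_white_c but blue is not meant.

How it is judged:
On the way, in this order (a step that is already met when the one before it is completed fails the run):
1. the lever is swung open (beyond 1.15 rad) (value of joint lever above 1.15 rad), for 0.2 s.
2. with the lever still open (beyond 0.9 rad), every bar present stands upright in the cradle of its colour, let go (x of bar_dark_c in the frame of slot_dark between -0.008 and 0.006 m and y of bar_dark_c in the frame of slot_dark between -0.012 and 0.012 m and z of bar_dark_c in the frame of slot_dark between 0.048 and 0.062 m and angle between the x axis of bar_dark_c and the z axis of slot_dark, either way round below 0.2 rad and x of bar_milk_c in the frame of slot_milk between -0.008 and 0.006 m and y of bar_milk_c in the frame of slot_milk between -0.012 and 0.012 m and z of bar_milk_c in the frame of slot_milk between 0.048 and 0.062 m and angle between the x axis of bar_milk_c and the z axis of slot_milk, either way round below 0.2 rad and x of bar_white_c in the frame of slot_white between -0.008 and 0.006 m and y of bar_white_c in the frame of slot_white between -0.012 and 0.012 m and z of bar_white_c in the frame of slot_white between 0.048 and 0.062 m and angle between the x axis of bar_white_c and the z axis of slot_white, either way round below 0.2 rad and value of joint lever above 0.9 rad and contact force between the fingers and bar_dark below 0.2 N and contact force between the fingers and bar_milk below 0.2 N and contact force between the fingers and bar_white below 0.2 N), for 0.3 s.
3. the lever is swung shut (below 0.08 rad) (value of joint lever below 0.08 rad), for 0.2 s.
At the end, for the whole second after the job is handed in: Every bar present stands in the cradle of its own colour: its centre -8 to 6 mm (x) and within 12 mm (y) of the slot point and 48 to 62 mm above it, its long axis within 0.2 rad of vertical, at rest, and the lever is shut (below 0.1 rad) (x of bar_dark_c in the frame of slot_dark between -0.008 and 0.006 m and y of bar_dark_c in the frame of slot_dark between -0.012 and 0.012 m and z of bar_dark_c in the frame of slot_dark between 0.048 and 0.062 m and angle between the x axis of bar_dark_c and the z axis of slot_dark, either way round below 0.2 rad and x of bar_milk_c in the frame of slot_milk between -0.008 and 0.006 m and y of bar_milk_c in the frame of slot_milk between -0.012 and 0.012 m and z of bar_milk_c in the frame of slot_milk between 0.048 and 0.062 m and angle between the x axis of bar_milk_c and the z axis of slot_milk, either way round below 0.2 rad and x of bar_white_c in the frame of slot_white between -0.008 and 0.006 m and y of bar_white_c in the frame of slot_white between -0.012 and 0.012 m and z of bar_white_c in the frame of slot_white between 0.048 and 0.062 m and angle between the x axis of bar_white_c and the z axis of slot_white, either way round below 0.2 rad and linear speed of each of bar_dark, bar_milk, bar_white below 0.03 m/s and value of joint lever below 0.1 rad); the robot touches nothing.
It fails at once if the bowl is moved more than 4 cm (distance of bowl from where it was at the start of the episode above 0.04 m).
It fails at once if the jar is moved more than 4 cm (distance of jar from where it was at the start of the episode above 0.04 m).
It fails at once if the beaker is moved more than 4 cm (distance of beaker from where it was at the start of the episode above 0.04 m).
Of bar_dark, bar_milk, bar_white only 2 to 3 are there at a start; the rules pass over those that are not, and their reading is None.
At some moment in a run one of bar_dark, bar_milk, bar_white may be knocked a few centimetres aside while the robot is not near it.
Once in a run the grip may slacken for a moment while it holds something.
It also fails if it takes over 210 s, if anything falls off the work surface, if the arm or the gripper's body presses on something with over 40 N, if the wrist force passes 120 N, or if a joint passes its speed limit or range.

## Robot

A 6-joint arm with a two-finger parallel gripper is mounted at the origin on the work surface. World frame = base frame: x ahead of the robot, y to its left, z up, the work surface at z = 0. Lengths are in m, angles in rad, forces in N, time in s.
With the tool pointing down it reaches from about 0.25 to 0.725 m from the base axis. Payload 4 kg.
Tool frame: the origin (TCP) lies midway between the tips of the shut fingers; the grasp point (between the pads) lies 19 mm behind it (bot.grip_point_offset is the distance from the TCP to the grasp point, in m); z points along the fingers, y is the line along which they close (so a half turn about z gives the same grasp; the last joint's range is limited). The gripper opens to 85 mm and grips with 20 to 120 N. Pads are 22 mm wide; open, the fingers measure 114 mm over their backs; the gripper's body (76 mm by 85 mm) begins 54 mm behind the grasp point. The pads swing forward as they close: fully open they stand 13 mm farther back than shut.
Start: joints at [1.333, 0.241, 0.005, 1.335, 0, 1.571], TCP at [0.118, 0.486, 0.231] pointing down, gripper open.
Joint ranges: [-2.72, 2.72], [-1.05, 1.87], [-1.09, 1.28], [-1.99, 2.15], [-1.42, 1.44], [-3.14, 3.14]. Speed limits (rad/s): [2.79, 2.79, 3.14, 3.14, 3.14, 3.14].

## Interface

Orientations are given as a unit quaternion [x, y, z, w].
In Python, from workcell import bot gives the robot as it stands.
- The arm moves only by the tool step_arm, never from a script. Its argument "targets" is text: rows parted by semicolons, each of 7 numbers parted by spaces: the opening, from -1 (shut) to 1 (fully open), so that 0 is half open, then the shift along the world's x, y, z normalised to -1 to 1, where 1 is 0.5 m, then the turn, a rotation vector about the world's x, y, z normalised to -1 to 1, where 1 is pi/4 rad. In form: gripper x y z wx wy wz; .... A call has 1 to 10 rows; each row is the pose to reach, as a shift and turn from the pose commanded when the call began; what a row does not reach only later rows make up. A row lasts 1/12 s, in which the tool goes at most 41.7 mm and 7.16 degrees, less where a joint would pass 70% of its speed; a pose out of reach is approached as far as the arm can. A call with a number of a shift or a turn outside -1 to 1 is refused whole. A call with a gripper value outside its range is refused whole. The fingers move at their own pace and stop on an object; the grip force is fixed at half the most. Time passes only in rows, so rows that repeat a pose let the fingers close. It gives the time, the measured TCP pose, the force, the opening and the grip force at its end, in the units of the state.
- bot.get_obs(): the state, without advancing time (a new reading comes with each control period).
- bot.camera(name): name is "scene" or "side" or "wrist"; returns the picture (400x640x3 uint8, red, green, blue); there is no depth.
- bot.camera_info(name): a dict with "vertical_fov" (degrees; the focal length in pixels is half the picture's height over the tangent of half this angle, whatever the lens; pixels are square), "cx", "cy" (the principal point, pixels), "D" ([k1, k2, p1, p2, k3] as OpenCV has them; the pictures are not rectified), "pose" (4x4, takes a point from camera to world coordinates). Camera axes: x right, y up, looking along -z (the intrinsics and any distortion apply to the point x, -y, -z); pixel columns grow to the right and rows downward; lengths in m; the calibration is good to about 2 mm. A picture is of the moment at which its call begins: read the wrist's pose just before it. camera_info takes no time and is no camera call; for the wrist camera it gives the pose at the moment of the call.
- bot.job_done(): hands the job in; it is judged then, once.
The state is a dict: "clock": time; "joint_pos": joint angles; "joint_vel": joint speeds; "tau": joint torques, N m; "eef_pos": TCP position; "tool_rot": TCP orientation; "ft_force": force on the tool from outside, world axes, zero at the start; "ft_torque": the same for the moment, N m; "grip_width": finger opening in m; "grasp_force": force on a finger pad.
Only numpy, scipy, OpenCV 4.12 (cv2) and the standard library are available. Lean on these libraries where they do the work, as an engineer would, in place of code of your own. Each camera call takes 0.05 s, during which the arm holds its last target. There are 200 camera calls.

## Working session

There is one attempt and no reset: what is moved stays moved. The work goes in short steps, Python scripts to look and compute and a tool call to move; the robot and the scene stay as the last step left them, time stands still between calls to the robot, and variables do not carry over. Pictures are saved under pics/ and viewed, at most 14 in all, crops included, and the job is handed in when it is done.

Besides the shell and the picture viewer there is one more tool, called as name(argument=value, ...), one argument or row to a line, values as JSON. step_arm: Moves the arm, as the interface text tells. Scaled input: -1 to 1 covers 0.5 m each way for a shift and pi/4 rad each way for a turn. Its arguments: {"type":"object","properties":{"targets":{"type":"string"}},"required":["targets"]}

```bash
mkdir -p pics; ls
python3 - <<'E'
from workcell import bot
import cv2,numpy as np
o=bot.get_obs(); print({k:np.round(v,3) for k,v in o.items()}, bot.grip_point_offset)
for n in ("scene","side","wrist"):
    i=bot.camera_info(n); print(n,i["vertical_fov"],i["cx"],i["cy"],i["D"]); print(np.round(i["pose"],3).tolist())
    cv2.imwrite(f"pics/{n}0.png",bot.camera(n)[:,:,::-1])
E
```

```text
pics
{'clock': np.float64(0.0), 'joint_pos': array([ 1.333,  0.241,  0.004,  1.335, -0.   ,  1.571]), 'joint_vel': array([-0.   ,  0.001,  0.   ,  0.001, -0.001,  0.   ]), 'tau': array([ 0.0000e+00, -3.7231e+01,  2.5241e+01,  1.7000e-02, -0.0000e+00,
        0.0000e+00]), 'eef_pos': array([0.118, 0.485, 0.23 ]), 'tool_rot': array([ 0.119,  0.993, -0.001, -0.   ]), 'ft_force': array([ 0.185, -0.048,  0.017]), 'ft_torque': array([0.04 , 0.014, 0.   ]), 'grasp_force': np.float64(0.0), 'grip_width': np.float64(0.085)} 0.0187
scene 56.07406951800004 323.1370017458135 202.04280708233426 [-0.01533466  0.          0.          0.          0.        ]
[[-0.608, -0.675, 0.417, 0.939], [0.794, -0.521, 0.314, 0.253], [0.006, 0.522, 0.853, 1.015], [0.0, 0.0, 0.0, 1.0]]
side 45.0985453648481 321.6451629095378 200.39148701467101 [-0.09970487  0.          0.          0.          0.        ]
[[0.936, 0.258, -0.241, 0.06], [-0.353, 0.712, -0.608, -1.112], [0.014, 0.653, 0.757, 1.356], [0.0, 0.0, 0.0, 1.0]]
wrist 60.22092007319878 321.80593551367343 198.76004594027376 [-0.04359294  0.          0.          0.          0.        ]
[[0.235, -0.932, -0.276, 0.047], [0.972, 0.225, 0.069, 0.504], [-0.003, -0.284, 0.959, 0.373], [0.0, 0.0, 0.0, 1.0]]
```

View pics/scene0.png

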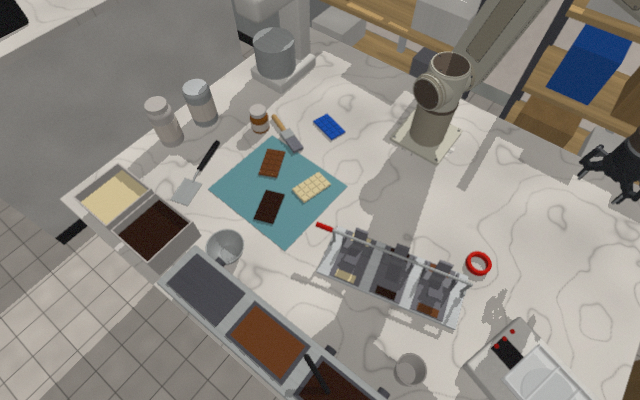

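View pics/side0.png

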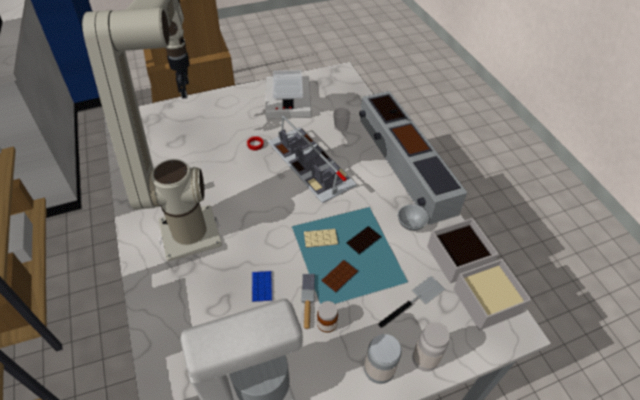

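Scene view: three bars lie on the mat, milk (272,163), white (311,187) and dark (269,207). The blue slab at (329,127) is a look-alike and is off the mat. The rack is around (395,275) with its red handle at (325,227), and the red ring at (478,263) is not the lever. The side view agrees: white (320,238), dark (364,240), milk (340,276), handle (342,176).

```bash
cat > h.py <<'E'
from workcell import bot
import cv2,numpy as np
from scipy.spatial.transform import Rotation as R
def cam(n,img=True):
    i=bot.camera_info(n); im=bot.camera(n)[:,:,::-1].copy() if img else None
    f=200/np.tan(np.radians(i["vertical_fov"])/2)
    return im,np.array([[f,0,i["cx"]],[0,f,i["cy"]],[0,0,1]]),np.array(i["D"],float),np.array(i["pose"])
def rays(px,K,D,P):
    u=cv2.undistortPoints(np.float64(px).reshape(-1,1,2),K,D).reshape(-1,2)
    d=np.c_[u[:,0],-u[:,1],-np.ones(len(u))]@P[:3,:3].T
    return P[:3,3],d/np.linalg.norm(d,axis=1)[:,None]
def plane(px,z,K,D,P):
    o,d=rays(px,K,D,P); return o+d*((z-o[2])/d[:,2])[:,None]
def proj(X,K,D,P):
    c=(np.atleast_2d(X)-P[:3,3])@P[:3,:3]; c=c*[1,-1,-1]
    return cv2.projectPoints(c,np.zeros(3),np.zeros(3),K,D)[0].reshape(-1,2)
def tri(obs): # list of (px,K,D,P)
    A=np.zeros((3,3));b=np.zeros(3)
    for px,K,D,P in obs:
        o,d=rays([px],K,D,P); M=np.eye(3)-np.outer(d[0],d[0]); A+=M;b+=M@o
    return np.linalg.solve(A,b)
def bars(c,box=None):
    im,K,D,P=c; hsv=cv2.cvtColor(im,cv2.COLOR_BGR2HSV); H,S,V=[hsv[:,:,k].astype(int) for k in range(3)]
    mat=((H>78)&(H<100)&(S>60)&(V>50)).astype(np.uint8)
    n,l,st,ce=cv2.connectedComponentsWithStats(mat); k=1+np.argmax(st[1:,4])
    cs=cv2.findContours((l==k).astype(np.uint8),cv2.RETR_EXTERNAL,cv2.CHAIN_APPROX_SIMPLE)[0]
    hull=cv2.convexHull(max(cs,key=cv2.contourArea)); hm=cv2.fillConvexPoly(np.zeros_like(mat),hull,1)
    ob=hm&~(l==k).astype(np.uint8)&1
    ob=cv2.morphologyEx(ob,cv2.MORPH_OPEN,np.ones((3,3)))
    out=[]
    for ct in cv2.findContours(ob,cv2.RETR_EXTERNAL,cv2.CHAIN_APPROX_NONE)[0]:
        if cv2.contourArea(ct)<150: continue
        m=cv2.drawContours(np.zeros_like(mat),[ct],-1,1,-1); col=cv2.mean(im,m)[:3]
        w=plane(ct.reshape(-1,2).astype(float),0.010,K,D,P)
        (cx,cy),(a,b),ang=cv2.minAreaRect((w[:,:2]*1000).astype(np.float32))
        if b>a: a,b,ang=b,a,ang+90
        out.append((np.round(col),[round(cx,1),round(cy,1)],[round(a,1),round(b,1)],round((ang+90)%180-90,1),ct.reshape(-1,2).mean(0).round(0)))
    return out,plane(hull.reshape(-1,2).astype(float),0.003,K,D,P)
E
python3 - <<'E'
from h import *
for n in ("scene","side"):
    c=cam(n); b,h=bars(c); print(n); [print(x) for x in b]
    print(cv2.minAreaRect((h[:,:2]*1000).astype(np.float32)))
    hsv=cv2.cvtColor(c[0],cv2.COLOR_BGR2HSV); m=(((hsv[:,:,0]<8)|(hsv[:,:,0]>172))&(hsv[:,:,1]>170)&(hsv[:,:,2]>90)).astype(np.uint8)
    nn,l,s,ce=cv2.connectedComponentsWithStats(m); print([(s[k].tolist(),ce[k].round(1)) for k in range(1,nn) if s[k,4]>15])
    r=(300,200,190,135) if n=="scene" else (240,110,130,98)
    x,y,w,hh=r; cv2.imwrite(f"pics/{n}_r.png",cv2.resize(c[0][y:y+hh,x:x+w],None,fx=4,fy=4,interpolation=cv2.INTER_CUBIC))
E
```

```text
scene
(array([23., 29., 44.]), [562.1, -241.2], [110.5, 64.7], 22.1, array([269., 206.]))
(array([139., 175., 185.]), [424.1, -182.8], [116.2, 70.2], -13.0, array([311., 187.]))
(array([42., 64., 94.]), [429.4, -347.6], [117.8, 68.1], 26.4, array([272., 163.]))
((489.7191467285156, -270.26580810546875), (336.9791259765625, 297.0198974609375), 87.62905883789062)
[([316, 222, 16, 10, 69], array([323.8, 226.6])), ([466, 252, 26, 24, 285], array([478.3, 263.2])), ([494, 344, 5, 5, 18], array([496.1, 345.7]))]
side
(array([24., 40., 70.]), [428.8, -353.5], [113.1, 67.0], 25.9, array([339., 276.]))
(array([124., 157., 165.]), [424.6, -189.0], [116.4, 73.7], -13.5, array([320., 238.]))
(array([11., 14., 23.]), [562.2, -247.7], [108.4, 62.8], 21.5, array([363., 239.]))
((489.2576599121094, -276.40057373046875), (334.0886535644531, 296.5245666503906), 87.65999603271484)
[([248, 137, 15, 13, 103], array([254.9, 142.9])), ([337, 171, 9, 10, 38], array([340.9, 175.8]))]
```

View pics/scene_r.png

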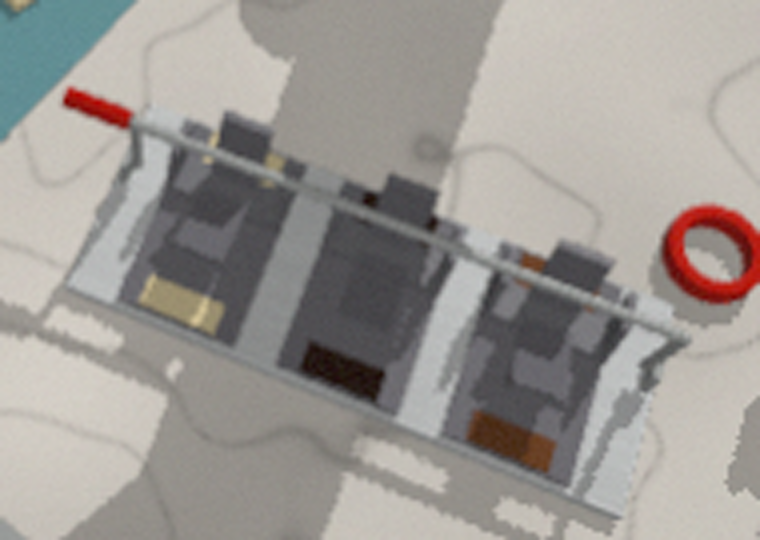

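The crop shows the cradle order, left to right in the picture: white tags at (345,276), dark at (386,292), milk at (427,310). The lever crossbar is up (shut), with its handle at (324,227). I'll get a rough rack pose and then look with the wrist camera.

Run:
```python
from h import *
c=cam("scene"); s=cam("side",False)
print("handle",tri([((323.8,226.6),)+c[1:],((340.9,175.8),)+s[1:]]).round(3))
px=np.array([[68,288],[618,515]])/4+[300,200]
w=plane(px,0.012,*c[1:]); print("front corners",w.round(3)); v=w[1]-w[0]; print(np.linalg.norm(v),np.degrees(np.arctan2(v[1],v[0])))
t=np.array([[180,303],[343,370],[510,440]])/4+[300,200]; print("tags",plane(t,0.018,*c[1:]).round(3))
o=bot.get_obs(); i=bot.camera_info("wrist"); Rt=R.from_quat(o["tool_rot"]).as_matrix()
print("cam in tool",(Rt.T@(i["pose"][:3,3]-o["eef_pos"])).round(4), (Rt.T@i["pose"][:3,:3]).round(3).tolist())
ob,_=bars(c)
```

```text
handle [ 0.56  -0.03   0.114]
front corners [[0.642 0.011 0.012]
 [0.547 0.392 0.012]]
0.39216457293629997 104.10063746153448
tags [[0.605 0.081 0.018]
 [0.576 0.197 0.018]
 [0.549 0.311 0.018]]
cam in tool [ 0.073   0.0007 -0.1423] [[0.0, 0.959, 0.284], [1.0, -0.0, 0.001], [0.001, 0.284, -0.959]]
```

step_arm(
  targets="1 0.07 -0.06 0.1 0.1 0 0.1; 1 0.14 -0.12 0.2 0 0 0.2; 1 0.2 -0.18 0.24 0 0 0.3; 1 0.26 -0.23 0.24 0 0 0.4; 1 0.32 -0.28 0.24 0 0 0.5; 1 0.38 -0.33 0.24 0 0 0.6; 1 0.44 -0.39 0.24 0 0 0.62; 1 0.5 -0.45 0.24 0 0 0.62; 1 0.55 -0.5 0.24 0 0 0.62; 1 0.6 -0.54 0.24 0 0 0.62",
)

```text
clock: 1.13
eef_pos: [0.3989, 0.2318, 0.3516]
tool_rot: [-0.124, 0.992, 0.0, 0.0]
ft_force: [0.5, 0.8, 0.3]
grip_width: 0.0857
grasp_force: 0.0
```

step_arm(
  targets="1 0.05 -0.05 0 0 0 0; 1 0.1 -0.09 0 0 0 0; 1 0.1 -0.09 0 0 0 0; 1 0.1 -0.09 0 0 0 0",
)

```text
clock: 1.47
eef_pos: [0.4488, 0.1874, 0.3505]
tool_rot: [-0.122, 0.992, 0.0, -0.001]
ft_force: [0.1, -0.2, -0.4]
grip_width: 0.0852
grasp_force: 0.0
```

Run:
```python
from h import *
o=bot.get_obs(); print(o["eef_pos"].round(4),o["tool_rot"].round(4),o["joint_pos"].round(3))
c=cam("wrist"); cv2.imwrite("pics/w1.png",c[0])
```

```text
[0.4488 0.1874 0.3505] [-1.224e-01  9.925e-01  0.000e+00 -6.000e-04] [0.395 0.197 0.256 1.631 0.    0.15 ]
```

View pics/w1.png

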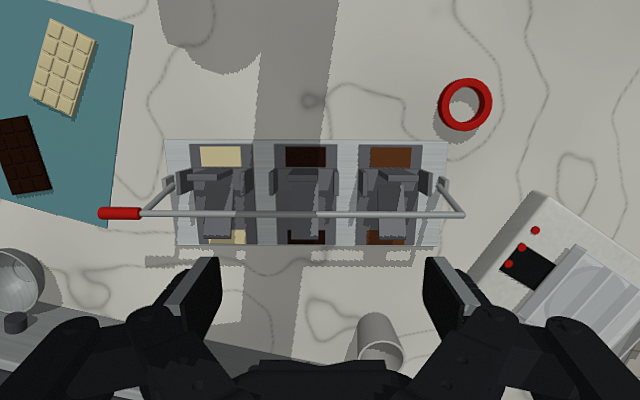

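The wrist view shows the rack plate from (165,140) to (447,246) with white, dark and milk tags left to right. The lever is shut, crossbar at row 213, and the red handle spans (98–140, 213).

Run:
```python
from h import *
w=cam("wrist"); s=cam("scene",False); d=cam("side",False)
hsv=cv2.cvtColor(w[0],cv2.COLOR_BGR2HSV); m=(((hsv[:,:,0]<8)|(hsv[:,:,0]>172))&(hsv[:,:,1]>150)&(hsv[:,:,2]>60)).astype(np.uint8)
nn,l,st,ce=cv2.connectedComponentsWithStats(m); print([(st[k].tolist(),ce[k].round(1)) for k in range(1,nn) if st[k,4]>15])
k=min([k for k in range(1,nn) if st[k,4]>100],key=lambda k:ce[k][0]); h=ce[k]
W=w[1:]; 
for name,ob in (("all",[(h,)+W,((323.8,226.6),)+s[1:],((340.9,175.8),)+d[1:]]),("w+scene",[(h,)+W,((323.8,226.6),)+s[1:]]),("w+side",[(h,)+W,((340.9,175.8),)+d[1:]])):
    X=tri(ob); print(name,X.round(4),[ (proj(X,*q[1:])[0]-q[0]).round(1) for q in ob])
pc=plane([[165,140],[447,140],[441,245],[176,246]],0.012,*W); print(pc.round(4)); 
v=pc[1]-pc[0];print(np.linalg.norm(v),np.degrees(np.arctan2(v[1],v[0])),np.linalg.norm(pc[3]-pc[0]),pc.mean(0).round(4))
b,hl=bars(w); [print(x) for x in b]
x=150;y=130; cv2.imwrite("pics/w1c.png",cv2.resize(w[0][y:y+125,x:x+200],None,fx=4,fy=4,interpolation=cv2.INTER_CUBIC))
```

```text
[([437, 79, 54, 53, 1393], array([464.3, 104.7])), ([96, 207, 44, 13, 492], array([117.7, 212.9])), ([530, 227, 9, 8, 52], array([533.6, 230.6])), ([517, 244, 8, 9, 55], array([520.3, 247.8])), ([503, 260, 9, 9, 60], array([507., 264.]))]
all [ 0.5606 -0.0296  0.1149] [array([ 0.3, -0.7]), array([-0.5,  0.1]), array([-0.2, -0.2])]
w+scene [ 0.5604 -0.0283  0.1173] [array([0.2, 0.1]), array([-0.1, -0.1])]
w+side [ 0.5614 -0.0302  0.1142] [array([ 0.1, -0.3]), array([ 0.1, -0.1])]
[[ 0.486  -0.0277  0.012 ]
 [ 0.3896  0.3543  0.012 ]
 [ 0.5418  0.4002  0.012 ]
 [ 0.643   0.0083  0.012 ]]
0.3939418671144852 104.16436065785022 0.16112822331308177 [0.5151 0.1838 0.012 ]
(array([ 7., 13., 26.]), [561.1, -240.0], [109.5, 68.0], 21.4, array([ 21., 156.]))
(array([120., 153., 162.]), [424.1, -182.2], [112.3, 68.1], -13.4, array([61., 67.]))
```

View pics/w1c.png

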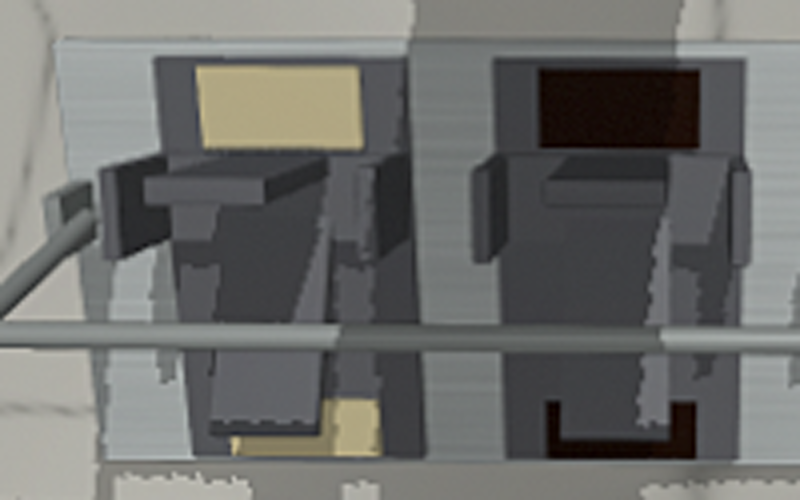

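step_arm(
  targets="-0.3 0.15 -0.2 -0.1 0 0 -1; -0.3 0.15 -0.2 -0.1 0 0 -1; -0.3 0.15 -0.2 -0.1 0 0 -1; -0.3 0.15 -0.2 -0.1 0 0 -1; -0.3 0.15 -0.2 -0.1 0 0 -1; -0.3 0.15 -0.2 -0.1 0 0 -1; -0.3 0.15 -0.2 -0.1 0 0 -1",
)

```text
clock: 2.15
eef_pos: [0.5222, 0.0898, 0.301]
tool_rot: [0.266, 0.964, 0.0, -0.0]
ft_force: [0.3, -0.4, -0.7]
grip_width: 0.03
grasp_force: 0.0
```

step_arm(
  targets="-0.3 0.074 -0.234 -0.2 0 0 -1; -0.3 0.074 -0.234 -0.2 0 0 -1; -0.3 0.074 -0.234 -0.2 0 0 -1; -0.3 0.074 -0.234 -0.2 0 0 -1; -0.3 0.074 -0.234 -0.2 0 0 -1; -0.3 0.074 -0.234 -0.2 0 0 -1; -0.3 0.074 -0.234 -0.2 0 0 -1; -0.3 0.074 -0.234 -0.2 0 0 -1",
)

```text
clock: 2.82
eef_pos: [0.5595, -0.0268, 0.2012]
tool_rot: [0.613, 0.79, 0.0, -0.0]
ft_force: [0.8, 0.8, 0.3]
grip_width: 0.0299
grasp_force: 0.0
```

Run:
```python
from h import *
o=bot.get_obs(); print(o["eef_pos"].round(4),o["tool_rot"].round(4),o["joint_pos"].round(3),o["grip_width"])
c=cam("wrist"); cv2.imwrite("pics/w2.png",c[0])
hsv=cv2.cvtColor(c[0],cv2.COLOR_BGR2HSV); m=(((hsv[:,:,0]<8)|(hsv[:,:,0]>172))&(hsv[:,:,1]>150)&(hsv[:,:,2]>60)).astype(np.uint8)
nn,l,st,ce=cv2.connectedComponentsWithStats(m); B=[(st[k].tolist(),ce[k].round(1)) for k in range(1,nn) if st[k,4]>60]; print(B)
for b in B: print(plane([b[1]],0.115,*c[1:]).round(4))
print("expect",proj([0.5606,-0.0296,0.115],*c[1:]).round(1))
W=cam("wrist",False)
```

```text
[ 0.5595 -0.0268  0.2012] [ 6.131e-01  7.900e-01  0.000e+00 -2.000e-04] [-0.048  0.374  0.112  1.309  0.     1.272] 0.029858764055062294
[([313, 174, 21, 70, 1348], array([323.1, 208.5]))]
[[ 0.5605 -0.0283  0.115 ]]
expect [[322.7 210.2]]
```

View pics/w2.png

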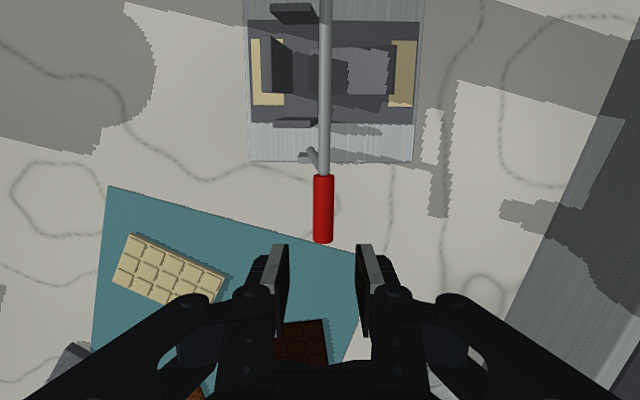

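The handle (323,208) sits between the open fingers. I'll descend around it and push the lever along its arc.

step_arm(
  targets="-0.3 0.002 -0.004 -0.1 0 0 0; -0.3 0.002 -0.004 -0.18 0 0 0; -0.3 0.002 -0.004 -0.222 0 0 0; -0.3 0.002 -0.004 -0.222 0 0 0",
)

```text
clock: 3.2
eef_pos: [0.5556, -0.0289, 0.0841]
tool_rot: [0.613, 0.79, -0.003, -0.005]
ft_force: [-1.1, 0.2, -1.6]
grip_width: 0.0296
grasp_force: 0.0
```

step_arm(
  targets="-0.3 0.03 0.008 0 0 0 0; -0.3 0.055 0.014 -0.002 0 0 0; -0.3 0.077 0.019 -0.005 0 0 0; -0.3 0.1 0.025 -0.014 0 0 0; -0.3 0.118 0.03 -0.023 0 0 0; -0.3 0.136 0.034 -0.037 0 0 0; -0.3 0.153 0.039 -0.051 0 0 0; -0.3 0.166 0.042 -0.066 0 0 0; -0.3 0.177 0.045 -0.082 0 0 0; -0.3 0.184 0.047 -0.096 0 0 0",
)

```text
clock: 4.03
eef_pos: [0.6397, -0.0097, 0.041]
tool_rot: [0.614, 0.789, -0.011, -0.009]
ft_force: [-41.7, -9.6, 33.3]
grip_width: 0.0301
grasp_force: 21.9
```

step_arm(
  targets="-0.3 0.004 0.001 -0.008 0 0 0; -0.3 0.008 0.001 -0.016 0 0 0; -0.3 0.008 0.001 -0.016 0 0 0; -0.3 0.008 0.001 -0.016 0 0 0",
)

```text
clock: 4.37
eef_pos: [0.6393, -0.0101, 0.0338]
tool_rot: [0.614, 0.789, -0.014, -0.012]
ft_force: [-40.9, -9.3, 28.5]
grip_width: 0.0303
grasp_force: 21.9
```

Run:
```python
from h import *
o=bot.get_obs(); print(o["eef_pos"].round(4),o["ft_force"].round(1))
c=cam("scene"); cv2.imwrite("pics/s3.png",cv2.resize(c[0][180:340,280:490],None,fx=3.5,fy=3.5,interpolation=cv2.INTER_CUBIC))
```

```text
[ 0.6393 -0.0101  0.0338] [-40.9  -9.3  28.5]
```

View pics/s3.png

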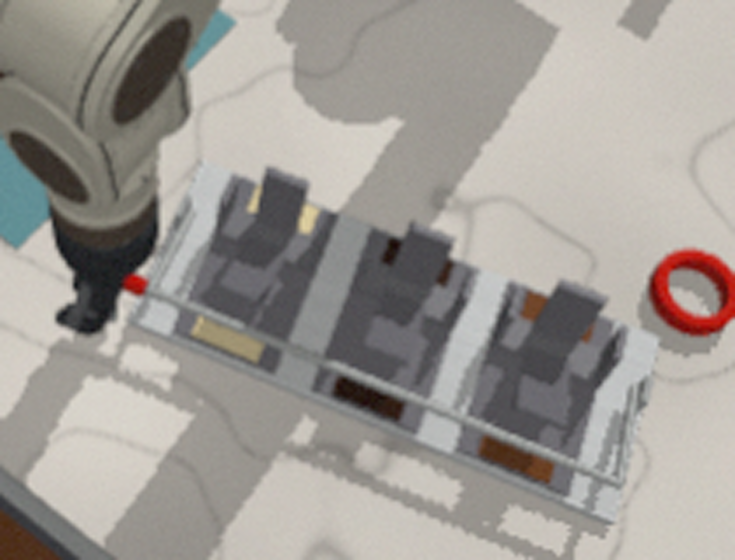

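The scene crop shows the crossbar lying low beyond the ramps, handle at about (135,283) in the crop, so the lever is open against its stop. I'll back off and measure the rack from above.

step_arm(
  targets="-0.3 -0.03 -0.008 0.01 0 0 0; -0.1 -0.03 -0.008 0.05 0 0 0; 0 -0.03 -0.008 0.12 0 0 0; 0 -0.03 -0.008 0.2 0 0 0; 0 -0.03 -0.008 0.28 0 0 0; 0 -0.03 -0.008 0.36 0 0 0; 0 -0.03 -0.008 0.44 0 0 0",
)

```text
clock: 5.0
eef_pos: [0.6425, -0.0097, 0.258]
tool_rot: [0.613, 0.79, 0.001, 0.001]
ft_force: [0.6, 0.6, -1.2]
grip_width: 0.0427
grasp_force: 0.0
```

step_arm(
  targets="0 -0.24 0.2 0 0 0 1; 0 -0.24 0.2 0 0 0 1; 0 -0.24 0.2 0 0 0 1; 0 -0.24 0.2 0 0 0 1; 0 -0.24 0.2 0 0 0 1; 0 -0.24 0.2 0 0 0 1; 0 -0.24 0.2 0 0 0 1",
)

```text
clock: 5.58
eef_pos: [0.5223, 0.0911, 0.2563]
tool_rot: [0.261, 0.965, 0.001, 0.002]
ft_force: [0.3, -0.4, -0.2]
grip_width: 0.0426
grasp_force: 0.0
```

step_arm(
  targets="0 0 0.18 0.02 0 0 1; 0 0 0.18 0.02 0 0 1; 0 0 0.18 0.02 0 0 1; 0 0 0.18 0.02 0 0 1; 0 0 0.18 0.02 0 0 1; 0 0 0.18 0.02 0 0 1; 0 0 0.18 0.02 0 0 1; 0 0 0.18 0.02 0 0 1",
)

```text
clock: 6.25
eef_pos: [0.5226, 0.1806, 0.2656]
tool_rot: [-0.125, 0.992, 0.0, 0.002]
ft_force: [0.2, -0.4, -0.4]
grip_width: 0.0431
grasp_force: 0.0
```

Run:
```python
from h import *
o=bot.get_obs(); print(o["eef_pos"].round(4),o["tool_rot"].round(4),o["joint_pos"].round(3),o["grip_width"])
c=cam("wrist"); cv2.imwrite("pics/w4.png",c[0])
cv2.imwrite("pics/w4c.png",cv2.resize(c[0][60:320,60:580],None,fx=1.53,fy=1.53,interpolation=cv2.INTER_CUBIC))
np.save("w4pose.npy",c[3])
```

```text
[0.5226 0.1806 0.2656] [-1.252e-01  9.921e-01  5.000e-04  1.600e-03] [0.333 0.334 0.221 1.455 0.    0.081] 0.04312063567143094
```

View pics/w4.png

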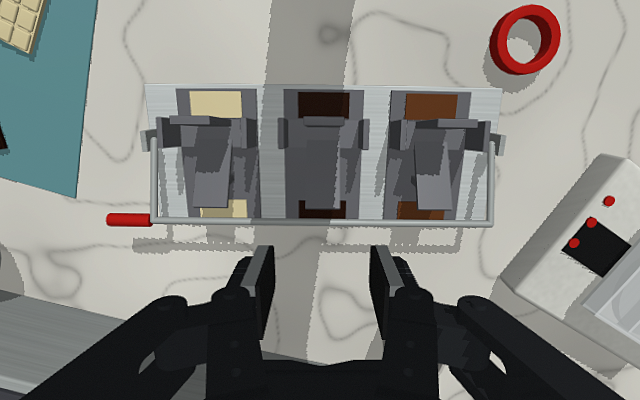

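The lever lies low beyond the ramps, handle (129,219) and crossbar at row 222. Near tags are at white (216,105), dark (323,105), milk (431,107). One enlarged crop to read the cradle edges:

Run:
```python
from h import *
im=cv2.imread("pics/w4.png"); _,K,D,_=cam("wrist",False); P=np.load("w4pose.npy")
cv2.imwrite("pics/w4z.png",cv2.resize(im[80:230,170:370],None,fx=4,fy=4,interpolation=cv2.INTER_CUBIC))
w=plane([[129,219]],0.05,K,D,P); print(w)
hsv=cv2.cvtColor(im,cv2.COLOR_BGR2HSV).astype(int); V=im.astype(int)
sub=np.zeros(im.shape[:2],np.uint8); sub[86:124,150:500]=1
sat=((hsv[:,:,1]>70)&(sub>0)).astype(np.uint8)
n,l,st,ce=cv2.connectedComponentsWithStats(sat)
T=[(st[k].tolist(),ce[k].round(2)) for k in range(1,n) if st[k,4]>300]; print(T)
c=np.array([t[1] for t in T])
for z in (0.012,0.016,0.02,0.024,0.028):
    q=plane(c,z,K,D,P); q=q[np.argsort(q[:,1])]; v=q[-1]-q[0]; print(z,np.linalg.norm(v).round(4),np.degrees(np.arctan2(v[1],v[0])).round(2),q.mean(0).round(4),q[:,:2].round(4).tolist())
```

```text
[[ 0.63206966 -0.01302146  0.05      ]]
[([298, 92, 51, 26, 1204], array([322.98, 103.87])), ([405, 93, 53, 27, 1303], array([430.08, 106.1 ]))]
0.012 0.1196 103.46 [0.4458 0.2249 0.012 ] [[0.4597, 0.1667], [0.4319, 0.283]]
0.016 0.1184 103.46 [0.4459 0.2242 0.016 ] [[0.4597, 0.1667], [0.4321, 0.2818]]
0.02 0.1172 103.46 [0.4459 0.2236 0.02  ] [[0.4596, 0.1666], [0.4323, 0.2806]]
0.024 0.116 103.46 [0.446 0.223 0.024] [[0.4595, 0.1666], [0.4325, 0.2794]]
0.028 0.1148 103.46 [0.4461 0.2224 0.028 ] [[0.4594, 0.1666], [0.4327, 0.2782]]
```

View pics/w4z.png

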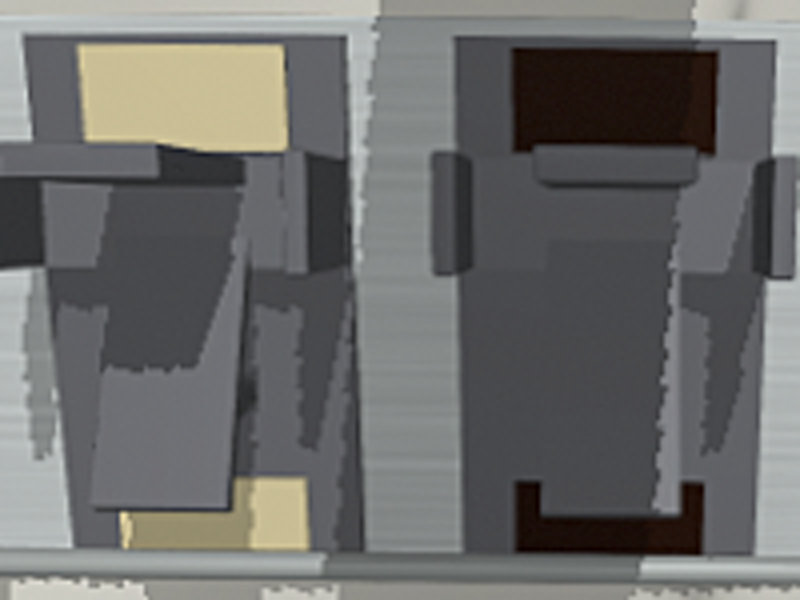

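Run:
```python
from h import *
_,K,D,_=cam("wrist",False); P=np.load("w4pose.npy")
f=lambda pts: np.array(pts,float)/4+[170,80]
C=np.array([.5151,.1838])
# yaw from plate far edges (left/right short edges & near edge)
e=plane([[146,84],[503,90]],0.012,K,D,P); v=e[1]-e[0]; print("near edge",e.round(4).tolist(),np.linalg.norm(v),np.degrees(np.arctan2(v[1],v[0])))
a=np.radians(14.0); X=np.array([np.cos(a),np.sin(a)]);Y=np.array([-np.sin(a),np.cos(a)])
def loc(p,z): q=plane(p,z,K,D,P)[:,:2]-C; return (np.c_[q@X,q@Y]*1000).round(1).tolist()
print("tags W,D",loc(f([[182,96],[615,100]]),0.017),"M",loc([[430.3,106]],0.017))
print("backrest D front top",loc(f([[540,186],[695,186]]),0.1016),"W",loc(f([[0,181],[158,181]]),.1016))
print("ramp end D",loc(f([[540,515],[682,515]]),.066),"W",loc(f([[93,508],[232,508]]),.066))
print("cheeks D",loc(f([[432,152],[436,273]]),.073),loc(f([[796,155],[796,278]]),.073))
print("near corner plate",loc([[146,84],[503,90]],.012))
```

```text
near edge [[0.4866, -0.0285, 0.012], [0.3942, 0.3565, 0.012]] 0.3959079006242712 103.49180795650294
tags W,D [[-57.4, -121.5], [-56.8, -2.4]] M [[-57.0, 115.1]]
backrest D front top [[-40.5, -19.0], [-40.8, 14.8]] W [[-41.3, -137.9], [-41.3, -102.8]]
ramp end D [[46.9, -21.3], [46.7, 15.8]] W [[45.9, -138.5], [45.6, -101.8]]
cheeks D [[-45.9, -46.0], [-17.1, -45.8]] [[-45.9, 40.4], [-16.5, 41.7]]
near corner plate [[-79.0, -199.1], [-75.5, 196.8]]
```

The rack is located: yaw 14°, slots at white (0.512,0.059), dark (0.484,0.174), milk (0.455,0.288). Next I'll look at the white bar from above.

step_arm(
  targets="1 -0.205 -0.72 -0.09 0 0 -0.61; 1 -0.205 -0.72 -0.09 0 0 -0.61; 1 -0.205 -0.72 -0.09 0 0 -0.61; 1 -0.205 -0.72 -0.09 0 0 -0.61; 1 -0.205 -0.72 -0.09 0 0 -0.61; 1 -0.205 -0.72 -0.09 0 0 -0.61; 1 -0.205 -0.72 -0.09 0 0 -0.61; 1 -0.205 -0.72 -0.09 0 0 -0.61; 1 -0.205 -0.72 -0.09 0 0 -0.61; 1 -0.205 -0.72 -0.09 0 0 -0.61",
)

```text
clock: 7.13
eef_pos: [0.4175, -0.1861, 0.2192]
tool_rot: [0.12, 0.993, -0.002, 0.0]
ft_force: [0.6, -0.2, -0.3]
grip_width: 0.0852
grasp_force: 0.0
```

```bash
cat >> h.py <<'E'
def look(name=None):
    o=bot.get_obs(); print("tcp",o["eef_pos"].round(4),"yawY",(np.degrees(R.from_quat(o["tool_rot"]).as_matrix()[:,1]@np.array([[0],[0],[0]]))).round(1) if 0 else np.degrees(np.arctan2(*R.from_quat(o["tool_rot"]).as_matrix()[[1,0],1])).round(1),"q",o["joint_pos"].round(3),"w",round(float(o["grip_width"]),4),"F",o["ft_force"].round(1))
    c=cam("wrist")
    if name: cv2.imwrite(f"pics/{name}.png",c[0])
    return o,c
E
python3 - <<'E'
from h import *
o,c=look("w5")
for b in bars(c)[0]: print(b)
c=cam("scene"); [print("scene",b) for b in bars(c)[0]]
E
```

```text
tcp [ 0.4175 -0.1861  0.2192] yawY 76.3 q [-0.417  0.161 -0.127  1.281 -0.003 -0.178] w 0.0852 F [ 0.6 -0.2 -0.3]
(array([ 9., 15., 30.]), [560.9, -240.8], [111.2, 65.1], 21.8, array([305., 296.]))
(array([31., 43., 62.]), [490.2, -361.6], [249.8, 118.8], -13.2, array([186., 259.]))
(array([91., 86., 84.]), [340.1, -334.0], [43.7, 14.1], 75.9, array([165., 132.]))
(array([135., 172., 181.]), [424.4, -182.6], [111.1, 65.7], -13.4, array([327., 172.]))
scene (array([24., 30., 46.]), [562.7, -241.2], [111.0, 64.0], 21.3, array([269., 206.]))
scene (array([144., 181., 191.]), [424.2, -182.5], [116.6, 71.0], -13.9, array([311., 187.]))
scene (array([43., 66., 97.]), [429.5, -347.9], [117.2, 67.7], 25.7, array([272., 163.]))
```

View pics/w5.png

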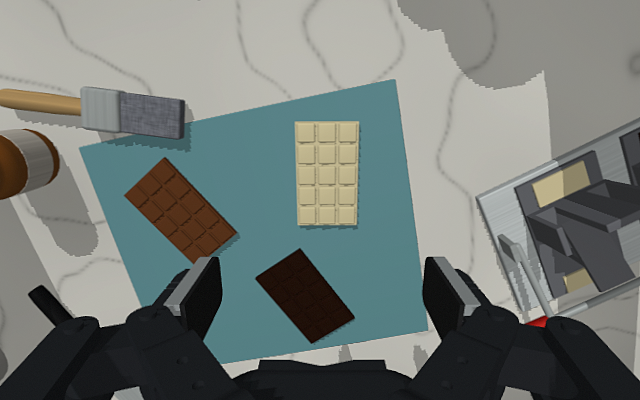

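The white bar is at (327,172), ivory, on the mat, at the expected position. Milk (182,212) and dark (305,296) are clear of the fingers. Grasping near its far end.

step_arm(
  targets="1 0.068 -0.006 -0.07 0 0 0; 1 0.068 -0.006 -0.15 0 0 0; 1 0.068 -0.006 -0.23 0 0 0; 1 0.068 -0.006 -0.31 0 0 0; 1 0.068 -0.006 -0.37 0 0 0; 1 0.068 -0.006 -0.41 0 0 0; 1 0.068 -0.006 -0.43 0 0 0; 1 0.068 -0.006 -0.446 0 0 0; 1 0.068 -0.006 -0.446 0 0 0",
)

```text
clock: 7.98
eef_pos: [0.4538, -0.1823, -0.0044]
tool_rot: [0.114, 0.993, 0.0, -0.0]
ft_force: [0.3, -0.2, 0.3]
grip_width: 0.0853
grasp_force: 0.0
```

step_arm(
  targets="0.4 0 0 0 0 0 0; -1 0 0 0 0 0 0; -1 0 0 0 0 0 0; -1 0 0 0 0 0 0; -1 0 0 0 0 0 0; -1 0 0 0 0 0 0",
)

```text
clock: 8.48
eef_pos: [0.4554, -0.184, -0.0014]
tool_rot: [0.115, 0.993, -0.0, 0.002]
ft_force: [-0.7, 0.0, 5.3]
grip_width: 0.0625
grasp_force: 64.3
```

Gripped: width 62.5 mm, 64 N. Lift, turn to the rack yaw and start tipping.

step_arm(
  targets="-1 0 0 0.06 0 0 0; -1 0 0 0.14 0 0 0; -1 0 0 0.22 0 0 0; -1 0.02 0.05 0.3 0 0 0.1; -1 0.04 0.12 0.38 0 0 0.2; -1 0.06 0.19 0.44 0 0 0.3; -1 0.08 0.26 0.5 0 0 0.4; -1 0.1 0.33 0.5 0 0 0.5; -1 0.12 0.4 0.5 0 0 0.61; -1 0.13 0.47 0.5 0 0 0.61",
)

```text
clock: 9.32
eef_pos: [0.5189, 0.0453, 0.2498]
tool_rot: [-0.125, 0.992, -0.0, 0.004]
ft_force: [0.5, -0.8, -0.8]
grip_width: 0.0625
grasp_force: 65.7
```

step_arm(
  targets="-1 0 0.02 0 0.24 -0.97 0; -1 0 0.02 0 0.24 -0.97 0; -1 0 0.02 0 0.24 -0.97 0; -1 0 0.02 0 0.24 -0.97 0; -1 0 0.02 0 0.24 -0.97 0; -1 0 0.02 0 0.24 -0.97 0; -1 0 0.02 0 0.24 -0.97 0; -1 0 0.02 0 0.24 -0.97 0",
)

```text
clock: 9.98
eef_pos: [0.5126, 0.0532, 0.2431]
tool_rot: [-0.114, 0.917, 0.045, 0.378]
ft_force: [0.1, 0.6, -1.3]
grip_width: 0.0622
grasp_force: 65.7
```

Run:
```python
from h import *
o,c=look("w6"); print(o["tool_rot"].round(4), R.from_quat(o["tool_rot"]).as_matrix().round(3).tolist())
```

```text
tcp [0.5126 0.0532 0.2431] yawY 104.1 q [ 0.006 -0.219 -0.749  0.273  0.166 -0.175] w 0.0622 F [ 0.1  0.6 -1.3]
[-0.1143  0.9175  0.0451  0.3784] [[-0.688, -0.244, 0.684], [-0.175, 0.97, 0.169], [-0.705, -0.004, -0.71]]
```

View pics/w6.png

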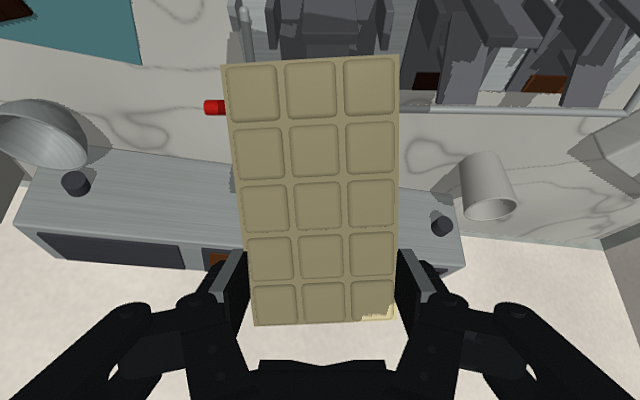

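The white bar is held firmly at the fingers, and the arm reaches the 45° tilt. I'll fit a planar arm model to see how far the tilt can go at the slots.

```bash
cat > k.py <<'E'
import numpy as np
from scipy.optimize import least_squares
d=[([.241,.004,1.335],.4992,.230),([.197,.256,1.631],np.hypot(.4488,.1874),.3505),([.374,.112,1.309],np.hypot(.5595,.0268),.2012),([.334,.221,1.455],np.hypot(.5226,.1806),.2656),([.161,-.127,1.281],np.hypot(.4175,.1861),.2192),([-.219,-.749,.273],.5126*1.0,.2431)]
def fk(x,q):
    a,dd,L2,L3,h,T=x; f=q[0]-q[1]; p=f+q[2]
    return np.array([a+L2*np.sin(q[0])+L3*np.cos(f)+h*np.sin(f)+T*np.cos(p), dd+L2*np.cos(q[0])-L3*np.sin(f)+h*np.cos(f)-T*np.sin(p)])
x0=[0,.16,.3,.3,0,.25]
s=least_squares(lambda x:np.concatenate([fk(x,q)-[r,z] for q,r,z in d]+[1e-3*(x-np.array(x0))]),x0)
X=s.x
if __name__=="__main__":
    print(X.round(3),(s.fun[:12]*1000).round(1))
    lo,hi=np.array([-1.05,-1.09,-1.99]),np.array([1.87,1.28,2.15])
    for r in (.50,.55,.6):
        for p in (40,30,20,10,0):
            for z in (.11,.16):
                g=least_squares(lambda q:np.r_[fk(X,q)-[r,z],.1*(q[0]-q[1]+q[2]-np.radians(p))],[-.3,-.8,.2],bounds=(lo+.02,hi-.02))
                print(r,p,z,g.x.round(2),(np.abs(g.fun).max()*1000).round(1))
E
python3 k.py
```

```text
[0.001 0.24  0.501 0.389 0.004 0.408] [-0.2  0.9  0.3 -0.5  0.4  0.2  0.3 -0.3 -1.1  0.6  0.3 -0.8]
0.5 40 0.11 [ 0.07 -1.07 -0.39] 5.0
0.5 40 0.16 [-0.08 -1.04 -0.27] 0.0
0.5 30 0.11 [ 0.07 -1.07 -0.41] 21.4
0.5 30 0.16 [-0.06 -1.07 -0.35] 13.9
0.5 20 0.11 [ 0.08 -1.07 -0.42] 37.8
0.5 20 0.16 [-0.06 -1.07 -0.36] 30.3
0.5 10 0.11 [ 0.08 -1.07 -0.43] 54.2
0.5 10 0.16 [-0.06 -1.07 -0.37] 46.7
0.5 0 0.11 [ 0.09 -1.07 -0.45] 70.6
0.5 0 0.16 [-0.05 -1.07 -0.39] 63.2
0.55 40 0.11 [ 0.18 -1.01 -0.5 ] 0.0
0.55 40 0.16 [ 0.03 -0.94 -0.27] 0.0
0.55 30 0.11 [ 0.24 -1.07 -0.67] 10.9
0.55 30 0.16 [ 0.11 -1.07 -0.61] 4.5
0.55 20 0.11 [ 0.25 -1.07 -0.7 ] 27.1
0.55 20 0.16 [ 0.12 -1.07 -0.63] 20.8
0.55 10 0.11 [ 0.26 -1.07 -0.72] 43.3
0.55 10 0.16 [ 0.12 -1.07 -0.65] 37.1
0.55 0 0.11 [ 0.27 -1.07 -0.75] 59.4
0.55 0 0.16 [ 0.13 -1.07 -0.67] 53.3
0.6 40 0.11 [ 0.25 -0.9  -0.45] 0.0
0.6 40 0.16 [ 0.12 -0.84 -0.26] 0.0
0.6 30 0.11 [ 0.41 -1.05 -0.94] 0.0
0.6 30 0.16 [ 0.22 -1.   -0.7 ] 0.0
0.6 20 0.11 [ 0.46 -1.07 -1.05] 13.3
0.6 20 0.16 [ 0.32 -1.07 -0.96] 8.6
0.6 10 0.11 [ 0.49 -1.07 -1.11] 28.3
0.6 10 0.16 [ 0.35 -1.07 -1.  ] 24.1
0.6 0 0.11 [ 0.54 -1.07 -1.18] 42.7
0.6 0 0.16 [ 0.37 -1.07 -1.05] 39.4
```

The tool can tilt out only to about 42° below level at the slots. So the plan is: lay each bar on its ramp with its end in the slot (tool square to the bar), regrasp with the tool 18° past vertical, and then swing it upright. First I'll check how the bar sits in the grip and compute the move.

```bash
cat >> h.py <<'E'
A=np.radians(14.0); RX=np.array([np.cos(A),np.sin(A),0]); RY=np.array([-np.sin(A),np.cos(A),0]); Z=np.array([0,0,1.])
SL={"W":np.array([.5122,.0590,.028]),"D":np.array([.4836,.1736,.028]),"M":np.array([.4552,.2879,.028])}
def toolR(p):  # tool pitch p deg below level, yaw of rack, tool y = rack y
    p=np.radians(p); z=np.cos(p)*RX-np.sin(p)*Z; return np.c_[np.cross(RY,z),RY,z]
def rel(pos,Rt):  # shift and turn from the measured pose, normalised
    o=bot.get_obs(); Rm=R.from_quat(o["tool_rot"]).as_matrix()
    return ((np.array(pos)-o["eef_pos"])/.5).round(3),(R.from_matrix(Rt@Rm.T).as_rotvec()/(np.pi/4)).round(3)
def tcp_bar(slot,cx,cz,E,p,s,b,dy=0):  # TCP so that the bar's front bottom corner is at slot-local (cx,cz); s along bar, b = bar mid behind TCP along its normal (all m)
    e=np.radians(E); u=np.cos(e)*RX+np.sin(e)*Z; n=np.sin(e)*RX-np.cos(e)*Z
    return SL[slot]+cx*RX+cz*Z+dy*RY+s*u+(b-.005)*n
E
python3 - <<'E'
from h import *
o=bot.get_obs(); _,K,D,P=cam("wrist",False); Rm=R.from_quat(o["tool_rot"]).as_matrix()
og,d=rays([[222,66],[399,55],[397,322],[253,325]],K,D,P)
ol=Rm.T@(og-o["eef_pos"]); dl=d@Rm
X=ol+dl*((-.0144-ol[2])/dl[:,2])[:,None]; print((X*1000).round(1).tolist())
for p,cx,cz in ((59,.018,.05),(59,.018,.010),(59,.0095,.002)):
    t=tcp_bar("W",cx,cz,90-p,p,.0855,.0094); print(t.round(4),*rel(t,toolR(p)))
E
```

```text
[[83.3, -34.1, -14.4], [86.9, 27.8, -14.4], [-21.5, 33.9, -14.4], [-23.1, -29.2, -14.4]]
[0.603  0.0816 0.1183] [ 0.176  0.057 -0.254] [-0.07   0.301 -0.003]
[0.603  0.0816 0.0783] [ 0.176  0.057 -0.334] [-0.07   0.301 -0.003]
[0.5947 0.0796 0.0703] [ 0.159  0.052 -0.35 ] [-0.07   0.301 -0.003]
```

Run:
```python
from h import *
Rt=toolR(59)@R.from_euler("z",2.9,degrees=True).as_matrix()
for cx,cz in ((.018,.05),(.018,.010),(.0095,.002)):
    t=tcp_bar("W",cx,cz,31,59,.0855,.0094,-.001); print(t.round(4),*rel(t,Rt))
```

```text
[0.6032 0.0807 0.1183] [ 0.176  0.055 -0.254] [-0.031  0.311 -0.054]
[0.6032 0.0807 0.0783] [ 0.176  0.055 -0.334] [-0.031  0.311 -0.054]
[0.595  0.0786 0.0703] [ 0.16   0.051 -0.35 ] [-0.031  0.311 -0.054]
```

step_arm(
  targets="-1 0.09 0.03 -0.05 -0.015 0.15 -0.03; -1 0.176 0.055 -0.1 -0.031 0.311 -0.054; -1 0.176 0.055 -0.15 -0.031 0.311 -0.054; -1 0.176 0.055 -0.2 -0.031 0.311 -0.054; -1 0.176 0.055 -0.254 -0.031 0.311 -0.054; -1 0.176 0.055 -0.254 -0.031 0.311 -0.054; -1 0.176 0.055 -0.254 -0.031 0.311 -0.054",
)

```text
clock: 10.62
eef_pos: [0.6054, 0.0815, 0.118]
tool_rot: [-0.094, 0.959, 0.039, 0.263]
ft_force: [0.5, -0.2, -1.3]
grip_width: 0.0624
grasp_force: 65.7
```

Run:
```python
from h import *
o,c=look("w7")
Rt=toolR(59)@R.from_euler("z",2.9,degrees=True).as_matrix()
for cx,cz in ((.018,.010),(.0095,.002)):
    t=tcp_bar("W",cx,cz,31,59,.0855,.0094,-.001); print(t.round(4),*rel(t,Rt))
```

```text
tcp [0.6054 0.0815 0.118 ] yawY 101.6 q [ 0.095  0.222 -0.511  0.304  0.077 -0.078] w 0.0624 F [ 0.5 -0.2 -1.3]
[0.6032 0.0807 0.0783] [-0.007 -0.002 -0.084] [-0.     0.003 -0.002]
[0.595  0.0786 0.0703] [-0.024 -0.006 -0.1  ] [-0.     0.003 -0.002]
```

View pics/w7.png

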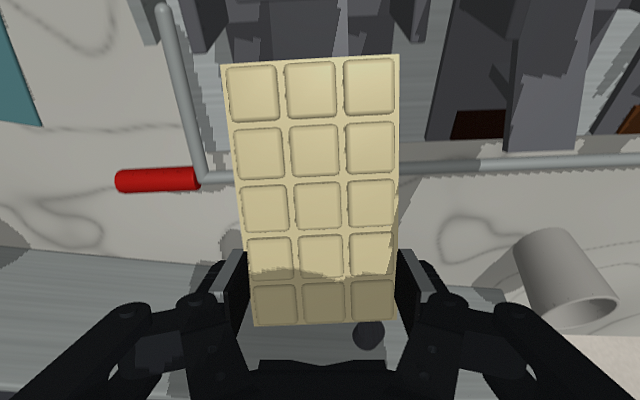

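The held white bar hides its cradle, and the lever arm at (200,170) is clear on its left. I'll lower it into the slot and check by force and numbers, since few views remain.

step_arm(
  targets="-1 -0.007 -0.002 -0.04 0 0 0; -1 -0.007 -0.002 -0.07 0 0 0; -1 -0.007 -0.002 -0.084 0 0 0; -1 -0.007 -0.002 -0.084 0 0 0",
)

```text
clock: 11.0
eef_pos: [0.6021, 0.0802, 0.0777]
tool_rot: [-0.094, 0.959, 0.039, 0.265]
ft_force: [-0.4, -0.3, -0.8]
grip_width: 0.0624
grasp_force: 65.7
```

step_arm(
  targets="-1 -0.008 -0.002 -0.008 0 0 0; -1 -0.017 -0.004 -0.016 0 0 0; -1 -0.017 -0.004 -0.016 0 0 0; -1 -0.017 -0.004 -0.016 0 0 0",
)

```text
clock: 11.33
eef_pos: [0.5928, 0.0781, 0.0693]
tool_rot: [-0.094, 0.959, 0.039, 0.265]
ft_force: [0.3, 1.1, -1.1]
grip_width: 0.0622
grasp_force: 65.7
```

step_arm(
  targets="-1 0 0 -0.004 0 0 0; -1 0 0 -0.008 0 0 0; -1 0 0 -0.008 0 0 0",
)

```text
clock: 11.58
eef_pos: [0.5949, 0.0785, 0.0664]
tool_rot: [-0.094, 0.958, 0.04, 0.267]
ft_force: [1.1, 1.5, 3.7]
grip_width: 0.0621
grasp_force: 66.0
```

step_arm(
  targets="-1 -0.006 -0.0015 0 0 0 0; -1 -0.012 -0.003 0 0 0 0; -1 -0.012 -0.003 0 0 0 0",
)

```text
clock: 11.83
eef_pos: [0.5895, 0.0771, 0.0673]
tool_rot: [-0.094, 0.958, 0.04, 0.268]
ft_force: [5.2, 1.5, 4.7]
grip_width: 0.0623
grasp_force: 65.7
```

Contact was felt within about 1 mm of the predicted floor and backrest, so the slot calibration holds. Next I compute the release and regrasp (tool past vertical) poses and check reach.

```bash
cat >> h.py <<'E'
def tcp2(slot,cx,cz,E,p,s,b,dy=0):
    e,q=np.radians([E,p]); u=np.cos(e)*RX+np.sin(e)*Z; n=np.sin(e)*RX-np.cos(e)*Z; t=np.cos(q)*RX-np.sin(q)*Z
    return SL[slot]+cx*RX+cz*Z+dy*RY+s*u-.005*n+b*t
E
python3 - <<'E'
from h import *
import k
from scipy.optimize import least_squares
lo,hi=np.array([-1.05,-1.09,-1.99]),np.array([1.87,1.28,2.15])
for s in "WDM":
  for E,p in ((28,112),(28,116),(60,80),(96,44),(96,48)):
    t=tcp2(s,.006 if E<40 else .010,.0006,E,p,.088,.024)
    g=least_squares(lambda q:np.r_[k.fk(k.X,q)-[np.hypot(*t[:2]),t[2]],.1*(q[0]-q[1]+q[2]-np.radians(p))],[.3,-.3,1],bounds=(lo+.02,hi-.02))
    print(s,E,p,t.round(4),g.x.round(2),(np.abs(g.fun).max()*1000).round(1))
t=tcp2("W",.006,.0006,28,112,.088,.024); print("open fingers here:",*rel(t,toolR(112)))
t=tcp2("W",.006,.0006,28,85,.088,.024); print("mid:",*rel(t,toolR(85)))
E
```

```text
W 28 112 [0.5824 0.0765 0.0521] [0.85 0.47 1.58] 0.0
W 28 116 [0.5809 0.0761 0.0528] [0.91 0.57 1.68] 0.0
W 60 80 [0.5644 0.072  0.0837] [ 0.36 -0.26  0.78] 0.0
W 96 44 [0.5249 0.0622 0.0989] [ 0.14 -1.01 -0.38] 0.0
W 96 48 [0.5237 0.0619 0.0978] [ 0.12 -0.94 -0.22] 0.0
D 28 112 [0.5538 0.1911 0.0521] [0.85 0.47 1.57] 0.0
D 28 116 [0.5523 0.1907 0.0528] [0.91 0.56 1.68] 0.0
D 60 80 [0.5358 0.1866 0.0837] [ 0.36 -0.26  0.77] 0.0
D 96 44 [0.4963 0.1768 0.0989] [ 0.14 -1.01 -0.38] 0.0
D 96 48 [0.4951 0.1765 0.0978] [ 0.11 -0.94 -0.22] 0.0
M 28 112 [0.5254 0.3054 0.0521] [0.89 0.56 1.62] 0.0
M 28 116 [0.5239 0.305  0.0528] [0.96 0.67 1.73] 0.0
M 60 80 [0.5074 0.3009 0.0837] [ 0.4 -0.2  0.8] 0.0
M 96 44 [0.4679 0.2911 0.0989] [ 0.18 -0.96 -0.37] 0.0
M 96 48 [0.4667 0.2908 0.0978] [ 0.15 -0.89 -0.21] 0.0
open fingers here: [-0.014 -0.001 -0.03 ] [-0.292  1.15   0.065]
mid: [ 0.007  0.004 -0.034] [-0.161  0.564  0.06 ]
```

step_arm(
  targets="-1 0.006 0.0015 -0.002 0 0 0; -1 0.006 0.0015 -0.002 0 0 0; 1 0.006 0.0015 -0.002 0 0 0; 1 0.006 0.0015 -0.002 0 0 0; 1 0.006 0.0015 -0.002 0 0 0; 1 0.006 0.0015 -0.002 0 0 0",
)

```text
clock: 12.33
eef_pos: [0.5883, 0.0772, 0.0622]
tool_rot: [-0.094, 0.959, 0.039, 0.263]
ft_force: [0.2, -0.3, 0.6]
grip_width: 0.0855
grasp_force: 0.0
```

step_arm(
  targets="1 0.002 0.001 -0.01 -0.04 0.15 0.02; 1 0.004 0.002 -0.02 -0.08 0.3 0.04; 1 0.005 0.003 -0.03 -0.12 0.45 0.06; 1 0.005 0.003 -0.034 -0.16 0.56 0.06; 1 0.005 0.003 -0.034 -0.16 0.56 0.06; 1 0.005 0.003 -0.034 -0.16 0.56 0.06",
)

```text
clock: 12.83
eef_pos: [0.5937, 0.0795, 0.0453]
tool_rot: [-0.122, 0.992, 0.005, 0.042]
ft_force: [-1.0, 0.4, -0.2]
grip_width: 0.0853
grasp_force: 0.0
```

Run:
```python
from h import *
o,c=look("w8")
t=tcp2("W",.006,.0006,28,116,.088,.024); print(t,*rel(t,toolR(116)))
im=c[0]; hsv=cv2.cvtColor(im,cv2.COLOR_BGR2HSV); m=((hsv[:,:,0]>15)&(hsv[:,:,0]<32)&(hsv[:,:,1]>45)&(hsv[:,:,2]>90)).astype(np.uint8)
n,l,st,ce=cv2.connectedComponentsWithStats(m); print([(st[k].tolist(),ce[k].round(0)) for k in range(1,n) if st[k,4]>800])
# expected corners of the bar lying at 28 deg (upper face)
e=np.radians(28); u=np.cos(e)*RX+np.sin(e)*Z; nn=np.sin(e)*RX-np.cos(e)*Z; c0=SL["W"]+.006*RX+.0006*Z-.01*nn
print(proj([c0+a*u+b*RY for a in(0,.11) for b in(-.032,.032)],*c[1:]).round(0).tolist())
```

```text
tcp [0.5937 0.0795 0.0453] yawY 104.0 q [ 0.128  0.513 -0.109  0.864  0.01  -0.116] w 0.0853 F [-1.   0.4 -0.2]
[0.58092714 0.0761356  0.05275718] [-0.022 -0.006  0.015] [-0.167  0.665  0.001]
[([231, 62, 176, 289, 48677], array([319., 208.]))]
[[238.0, 70.0], [401.0, 70.0], [229.0, 362.0], [408.0, 363.0]]
```

The bar lies on its ramp centred, box columns 231–407 against 229–408 expected, end about 3 mm deeper. Finish the turn and regrasp.

step_arm(
  targets="1 -0.005 -0.001 0.002 -0.04 0.16 0; 1 -0.011 -0.003 0.005 -0.08 0.33 0; 1 -0.017 -0.005 0.009 -0.125 0.5 0; 1 -0.024 -0.007 0.015 -0.167 0.665 0; 1 -0.024 -0.007 0.015 -0.167 0.665 0; 1 -0.024 -0.007 0.015 -0.167 0.665 0; 1 -0.024 -0.007 0.015 -0.167 0.665 0",
)

```text
clock: 13.47
eef_pos: [0.5794, 0.0751, 0.0524]
tool_rot: [-0.118, 0.967, -0.028, -0.224]
ft_force: [-0.3, 0.5, 0.3]
grip_width: 0.0851
grasp_force: 0.0
```

step_arm(
  targets="-1 0 0 0 0 0 0; -1 0 0 0 0 0 0; -1 0 0 0 0 0 0; -1 0 0 0 0 0 0; -1 0 0 0 0 0 0",
)

```text
clock: 13.88
eef_pos: [0.5804, 0.0752, 0.0561]
tool_rot: [-0.118, 0.967, -0.028, -0.223]
ft_force: [-1.6, -0.6, 6.1]
grip_width: 0.063
grasp_force: 65.7
```

Run:
```python
from h import *
o,c=look("w9"); print(R.from_quat(o["tool_rot"]).as_matrix()[:,2])
im=c[0]; hsv=cv2.cvtColor(im,cv2.COLOR_BGR2HSV); m=((hsv[:,:,0]>15)&(hsv[:,:,0]<32)&(hsv[:,:,1]>45)&(hsv[:,:,2]>90)).astype(np.uint8)
n,l,st,ce=cv2.connectedComponentsWithStats(m); print([(st[k].tolist(),ce[k].round(0)) for k in range(1,n) if st[k,4]>800])
for cx in (.003,.006):
  e=np.radians(28); u=np.cos(e)*RX+np.sin(e)*Z; nn=np.sin(e)*RX-np.cos(e)*Z; c0=SL["W"]+cx*RX+.0006*Z-.01*nn
  print(proj([c0+a*u+b*RY for a in(0,.11) for b in(-.032,.032)],*c[1:]).round(0).tolist())
```

```text
tcp [0.5804 0.0752 0.0561] yawY 104.0 q [ 0.151  0.911  0.571  1.682 -0.042 -0.083] w 0.063 F [-1.6 -0.6  6.1]
[-0.42386722 -0.10657781 -0.8994319 ]
[([235, 130, 174, 213, 30953], array([322., 243.]))]
[[263.0, 128.0], [380.0, 128.0], [231.0, 337.0], [412.0, 337.0]]
[[263.0, 133.0], [381.0, 133.0], [230.0, 346.0], [412.0, 346.0]]
```

```bash
cat >> h.py <<'E'
def swing(slot,E0,cx0,Es,czs,dcx=.0013,dy=0,dp=0,sb=None):
    o=bot.get_obs(); p0=np.degrees(np.arctan2(-(v:=R.from_quat(o["tool_rot"]).as_matrix()[:,2])[2],v@RX))
    e,q=np.radians([E0,p0]); m=o["eef_pos"]-SL[slot]; m=np.array([m@RX,m[2]]); n=np.array([np.sin(e),-np.cos(e)]); u=np.array([np.cos(e),np.sin(e)]); t=np.array([np.cos(q),-np.sin(q)])
    s,b=np.linalg.solve(np.c_[u,t],m-[cx0,czs[0]]+.005*n) if sb is None else sb
    print("p0",p0.round(1),"s,b",s.round(4),b.round(4),"y",((o["eef_pos"]-SL[slot])@RY*1000).round(1))
    for E,cz in zip(Es,czs[1:]):
        p=p0-(E-E0)+dp; pos=tcp2(slot,.010*np.sin(np.radians(E))+dcx,cz,E,p,s,b,dy); a,w=rel(pos,toolR(p)); print(E,p.round(1),pos.round(4),a,w)
E
python3 - <<'E'
from h import *
swing("W",28,.0035,[36,45,54,62,70,78,87,94],[.0006,.003,.004,.004,.004,.004,.004,.004,.004])
E
```

```text
p0 115.9 s,b 0.0881 0.0203 y -0.7
36 107.9 [0.5794 0.0758 0.0676] [-0.002  0.001  0.023] [ 0.045 -0.172  0.001]
45 98.9 [0.5743 0.0745 0.0778] [-0.012 -0.002  0.043] [ 0.093 -0.366  0.001]
54 89.9 [0.5677 0.0728 0.086 ] [-0.025 -0.005  0.06 ] [ 0.141 -0.56   0.001]
62 81.9 [0.5606 0.0711 0.0921] [-0.039 -0.008  0.072] [ 0.184 -0.733  0.001]
70 73.9 [0.5527 0.0691 0.097 ] [-0.055 -0.012  0.082] [ 0.227 -0.905  0.001]
78 65.9 [0.544  0.0669 0.1007] [-0.073 -0.017  0.089] [ 2.700e-01 -1.078e+00  1.000e-03]
87 56.9 [0.5335 0.0643 0.1033] [-0.094 -0.022  0.094] [ 3.180e-01 -1.272e+00  1.000e-03]
94 49.9 [0.525  0.0622 0.104 ] [-0.111 -0.026  0.096] [ 3.560e-01 -1.423e+00  1.000e-03]
```

step_arm(
  targets="-1 0 0 0.012 0.022 -0.09 0; -1 -0.002 0.001 0.023 0.045 -0.172 0; -1 -0.007 0 0.033 0.07 -0.27 0; -1 -0.012 -0.002 0.043 0.093 -0.366 0; -1 -0.018 -0.003 0.052 0.117 -0.46 0; -1 -0.025 -0.005 0.06 0.141 -0.56 0; -1 -0.032 -0.006 0.066 0.163 -0.65 0; -1 -0.039 -0.008 0.072 0.184 -0.733 0; -1 -0.039 -0.008 0.072 0.184 -0.733 0; -1 -0.039 -0.008 0.072 0.184 -0.733 0",
)

```text
clock: 14.77
eef_pos: [0.5604, 0.0713, 0.0912]
tool_rot: [-0.121, 0.99, 0.009, 0.069]
ft_force: [0.5, -0.1, -0.1]
grip_width: 0.0627
grasp_force: 66.8
```

Run:
```python
from h import *
o,c=look("w10")
swing("W",62,.0101,[70,78,87,94,95],[.004,.004,.004,.004,.004,.001],sb=np.array([.0881,.0203]))
```

```text
tcp [0.5604 0.0713 0.0912] yawY 104.0 q [ 0.117  0.369 -0.214  0.85   0.018 -0.125] w 0.0627 F [ 0.5 -0.1 -0.1]
p0 82.0 s,b 0.0881 0.0203 y 0.2
70 74.0 [0.5527 0.0691 0.097 ] [-0.017 -0.005  0.012] [ 0.043 -0.173  0.001]
78 66.0 [0.544  0.0669 0.1007] [-0.034 -0.009  0.019] [ 0.086 -0.345  0.001]
87 57.0 [0.5335 0.0643 0.1032] [-0.055 -0.014  0.024] [ 0.134 -0.539  0.001]
94 50.0 [0.525  0.0622 0.104 ] [-0.072 -0.018  0.026] [ 0.171 -0.69   0.001]
95 49.0 [0.5238 0.0619 0.101 ] [-0.075 -0.019  0.02 ] [ 0.177 -0.712  0.001]
```

step_arm(
  targets="-1 -0.008 -0.002 0.006 0.021 -0.086 0; -1 -0.017 -0.005 0.012 0.043 -0.173 0; -1 -0.026 -0.007 0.016 0.065 -0.26 0; -1 -0.034 -0.009 0.019 0.086 -0.345 0; -1 -0.045 -0.011 0.022 0.11 -0.44 0; -1 -0.055 -0.014 0.024 0.134 -0.539 0; -1 -0.064 -0.016 0.025 0.153 -0.615 0; -1 -0.072 -0.018 0.026 0.171 -0.69 0; -1 -0.072 -0.018 0.026 0.171 -0.69 0; -1 -0.072 -0.018 0.026 0.171 -0.69 0",
)

```text
clock: 15.65
eef_pos: [0.5257, 0.0624, 0.1028]
tool_rot: [-0.114, 0.933, 0.041, 0.338]
ft_force: [1.0, 0.4, 0.2]
grip_width: 0.0629
grasp_force: 66.7
```

step_arm(
  targets="-1 -0.002 0 -0.004 0 -0.02 0; -1 -0.003 -0.001 -0.008 0 -0.022 0; -1 -0.003 -0.001 -0.008 0 -0.022 0; -1 -0.003 -0.001 -0.008 0 -0.022 0",
)

```text
clock: 15.98
eef_pos: [0.5273, 0.0626, 0.1022]
tool_rot: [-0.115, 0.929, 0.041, 0.349]
ft_force: [-6.1, -0.4, 11.4]
grip_width: 0.0626
grasp_force: 68.4
```

Run:
```python
from h import *
o,c=look("w11"); 
s=cam("scene"); cv2.imwrite("pics/s11.png",s[0])
swing("W",95,.0113,[95],[.001,.001],sb=np.array([.0881,.0203]))
```

```text
tcp [0.5273 0.0626 0.1022] yawY 104.0 q [ 0.046  0.097 -0.899 -0.135  0.127 -0.153] w 0.0626 F [-6.1 -0.4 11.4]
p0 48.8 s,b 0.0881 0.0203 y -0.1
95 48.8 [0.5238 0.0619 0.1011] [-0.007 -0.002 -0.002] [ 0.005  0.001 -0.   ]
```

The force (-6, +11 N) points along the ramp normal, so the bar's foot is a few mm up the ramp. Lift slightly, move towards the backrest and lower again.

step_arm(
  targets="-1 0 0 0.008 0 0 0; -1 -0.005 -0.001 0.008 0 0 0; -1 -0.01 -0.0025 0.008 0 0 0; -1 -0.01 -0.0025 0.008 0 0 0",
)

```text
clock: 16.42
eef_pos: [0.5206, 0.061, 0.1048]
tool_rot: [-0.115, 0.929, 0.041, 0.349]
ft_force: [5.4, 1.2, -1.5]
grip_width: 0.0626
grasp_force: 68.3
```

step_arm(
  targets="-1 0 0 -0.005 0 0 0; -1 0 0 -0.01 0 0 0; -1 0 0 -0.01 0 0 0; -1 0 0 -0.01 0 0 0",
)

```text
clock: 16.75
eef_pos: [0.5215, 0.0611, 0.1015]
tool_rot: [-0.115, 0.928, 0.041, 0.351]
ft_force: [-2.4, -0.8, 13.2]
grip_width: 0.0628
grasp_force: 69.8
```

step_arm(
  targets="-1 0 0 0.003 0 0 0; 0.7 0 0 0.003 0 0 0; 1 0 0 0.003 0 0 0; 1 0 0 0.003 0 0 0; 1 0 0 0.003 0 0 0",
)

```text
clock: 17.17
eef_pos: [0.5171, 0.0606, 0.0983]
tool_rot: [-0.115, 0.93, 0.041, 0.346]
ft_force: [-0.3, 0.7, 0.3]
grip_width: 0.0854
grasp_force: 0.0
```

```bash
cat >> h.py <<'E'
def chk(slot,c,colmask,E=96,cx=.010):  # compare seen bar pixels with the expected standing bar
    e=np.radians(E); u=np.cos(e)*RX+np.sin(e)*Z; n=np.sin(e)*RX-np.cos(e)*Z; c0=SL[slot]+cx*RX+.001*Z
    P8=[c0+a*u+b*RY-d*n for d in (0,.01) for a,b in((0,-.032),(0,.032),(.11,.032),(.11,-.032))]
    q=proj(P8,*c[1:]); hull=cv2.convexHull(q.astype(np.float32)).astype(np.int32)
    M=cv2.fillConvexPoly(np.zeros(c[0].shape[:2],np.uint8),hull,1); big=cv2.dilate(M,np.ones((31,31)))
    m=colmask(c[0])&big; print("expected box",q.min(0).round(0),q.max(0).round(0),"seen",cv2.boundingRect(m),"in/exp",(m&M).sum()/M.sum(),"out",(m&(1-M)).sum()/M.sum())
    return q,m
def white(im):
    h=cv2.cvtColor(im,cv2.COLOR_BGR2HSV); return ((h[:,:,0]>15)&(h[:,:,0]<32)&(h[:,:,1]>45)&(h[:,:,2]>80)).astype(np.uint8)
E
python3 - <<'E'
from h import *
o,c=look("w12"); chk("W",c,white); s=cam("scene"); chk("W",s,white); 
for E in (60,75,90): chk("W",s,white,E)
swing("W",95,.0113,[95],[.001,.001],sb=np.array([.0881,.0203]))
E
```

```text
tcp [0.5171 0.0606 0.0983] yawY 104.0 q [ 0.042  0.088 -0.919 -0.137  0.129 -0.156] w 0.0854 F [-0.3  0.7  0.3]
expected box [229. 140.] [407. 355.] seen (232, 141, 176, 211) in/exp 0.6675237527829168 out 0.005738296070991816
expected box [346. 220.] [374. 253.] seen (348, 221, 26, 30) in/exp 0.8378378378378378 out 0.0
expected box [340. 241.] [368. 256.] seen (348, 226, 26, 25) in/exp 0.2909090909090909 out 1.9136363636363636
expected box [345. 233.] [369. 253.] seen (348, 221, 26, 30) in/exp 0.7628205128205128 out 0.9262820512820513
expected box [346. 224.] [373. 253.] seen (348, 221, 26, 30) in/exp 0.8566108007448789 out 0.12476722532588454
p0 49.2 s,b 0.0881 0.0203 y 0.2
95 49.2 [0.5237 0.0619 0.101 ] [0.012 0.003 0.004] [0.005 0.001 0.001]
```

White stands against its backrest; both views match a 96° standing bar. Retreat along the tool axis and go to the dark bar.

step_arm(
  targets="1 -0.02 -0.005 0.024 0 0 0; 1 -0.05 -0.012 0.06 0 0 0; 1 -0.09 -0.022 0.11 0 0 0; 1 -0.13 -0.032 0.155 0 0 0; 1 -0.153 -0.038 0.19 0 0 0; 1 -0.153 -0.038 0.19 0 0 0",
)

```text
clock: 17.77
eef_pos: [0.4422, 0.0412, 0.1986]
tool_rot: [-0.114, 0.929, 0.04, 0.35]
ft_force: [0.4, -0.2, 0.1]
grip_width: 0.0851
grasp_force: 0.0
```

step_arm(
  targets="1 0.03 -0.08 0.06 -0.03 0.12 0; 1 0.06 -0.16 0.06 -0.06 0.25 0; 1 0.09 -0.24 0.06 -0.09 0.38 0; 1 0.12 -0.32 0.06 -0.13 0.52 0; 1 0.15 -0.4 0.06 -0.17 0.66 0; 1 0.18 -0.48 0.06 -0.2 0.8 0; 1 0.22 -0.56 0.06 -0.22 0.884 0; 1 0.22 -0.56 0.06 -0.22 0.884 0; 1 0.22 -0.56 0.06 -0.22 0.884 0",
)

```text
clock: 18.52
eef_pos: [0.5549, -0.2433, 0.2194]
tool_rot: [-0.121, 0.993, -0.002, -0.002]
ft_force: [0.2, 0.9, -0.3]
grip_width: 0.0855
grasp_force: 0.0
```

```bash
cat >> h.py <<'E'
def gr(cx,cy,ang,z=-.004,d=.030):  # grasp pose, tool down, at d from the centre toward the far end
    a=np.radians(ang); u=np.array([np.cos(a),np.sin(a),0]); Rt=np.c_[-u,np.array([-u[1],u[0],0]),[0,0,-1]]
    p=np.array([cx,cy,z])+d*u; print("grasp",p.round(4),*rel(p,Rt))
E
python3 - <<'E'
from h import *
s=cam("scene"); chk("W",s,white); [print("scene",b) for b in bars(s)[0]]
o,c=look("w13")
for b in bars(c)[0]:
    print(b)
    if abs(b[2][0]-110)<6 and b[0][2]<60: gr(b[1][0]/1e3,b[1][1]/1e3,b[3])
E
```

```text
expected box [346. 220.] [374. 253.] seen (348, 221, 26, 31) in/exp 0.8521462639109698 out 0.0
scene (array([23., 30., 46.]), [562.4, -241.0], [110.6, 64.6], 21.3, array([269., 206.]))
scene (array([45., 55., 69.]), [422.8, -354.5], [139.6, 83.8], 39.0, array([271., 160.]))
tcp [ 0.5533 -0.2407  0.2201] yawY 104.0 q [-0.409  0.457  0.286  1.404 -0.003 -0.652] w 0.0856 F [-0.6  0.1 -0.4]
(array([10., 16., 31.]), [561.4, -241.5], [110.0, 63.7], 21.7, array([318., 175.]))
grasp [ 0.5893 -0.2304 -0.004 ] [ 0.074  0.017 -0.45 ] [ 0.002 -0.005  0.17 ]
(array([28., 50., 82.]), [443.7, -340.4], [76.9, 64.9], 26.1, array([246.,  38.]))
```

Run:
```python
from h import *
s=cam("scene",False); print(plane([[225,247],[410,370],[259,119]],.03,*s[1:]).round(3))
```

```text
[[ 0.749 -0.239  0.03 ]
 [ 0.707  0.348  0.03 ]
 [ 0.322 -0.5    0.03 ]]
```

step_arm(
  targets="1 0.074 0.017 -0.08 0 0 0.17; 1 0.074 0.017 -0.16 0 0 0.17; 1 0.074 0.017 -0.24 0 0 0.17; 1 0.074 0.017 -0.32 0 0 0.17; 1 0.074 0.017 -0.32 0 0 0.17",
)

```text
clock: 19.03
eef_pos: [0.5825, -0.2257, 0.0563]
tool_rot: [-0.19, 0.982, 0.003, -0.007]
ft_force: [-2.7, -0.6, -1.7]
grip_width: 0.0851
grasp_force: 0.0
```

step_arm(
  targets="1 0 0 -0.05 0 0 0; 1 0 0 -0.05 0 0 0; 1 0 0 -0.05 0 0 0",
)

```text
clock: 19.28
eef_pos: [0.5882, -0.2289, 0.0405]
tool_rot: [-0.189, 0.982, -0.001, -0.001]
ft_force: [-0.1, -0.1, 0.5]
grip_width: 0.0854
grasp_force: 0.0
```

Run:
```python
from h import *
gr(.5614,-.2415,21.7); print(bot.get_obs()["eef_pos"])
```

```text
grasp [ 0.5893 -0.2304 -0.004 ] [ 0.002 -0.003 -0.089] [ 0.003 -0.001 -0.003]
[ 0.58824512 -0.22889403  0.04050141]
```

step_arm(
  targets="1 0.002 -0.003 -0.04 0 0 0; 1 0.002 -0.003 -0.07 0 0 0; 1 0.002 -0.003 -0.087 0 0 0; 1 0.002 -0.003 -0.087 0 0 0; 0.5 0.002 -0.003 -0.087 0 0 0; -1 0.002 -0.003 -0.087 0 0 0; -1 0.002 -0.003 -0.087 0 0 0; -1 0.002 -0.003 -0.087 0 0 0; -1 0.002 -0.003 -0.087 0 0 0",
)

```text
clock: 20.03
eef_pos: [0.5917, -0.2319, -0.0011]
tool_rot: [-0.189, 0.982, -0.003, 0.002]
ft_force: [-0.6, -0.4, 6.3]
grip_width: 0.062
grasp_force: 66.2
```

Run:
```python
from h import *
o=bot.get_obs(); print(o["eef_pos"].round(4),o["grip_width"],o["grasp_force"],o["ft_force"].round(1)); gr(.5614,-.2415,21.7)
p=toolR(90); print(rel([.56,.195,.27],p))
```

```text
[ 0.5917 -0.2319 -0.0011] 0.06202183017981955 66.20584845542908 [-0.6 -0.4  6.3]
grasp [ 0.5893 -0.2304 -0.004 ] [-0.005  0.003 -0.006] [ 0.006  0.006 -0.002]
(array([-0.063,  0.854,  0.542]), array([ 0.006,  0.005, -0.173]))
```

step_arm(
  targets="-1 0 0 0.06 0 0 0; -1 0 0 0.14 0 0 0; -1 0 0 0.22 0 0 0; -1 0 0 0.3 0 0 0; -1 -0.01 0.06 0.37 0 0 -0.05; -1 -0.02 0.14 0.4 0 0 -0.1; -1 -0.02 0.22 0.42 0 0 -0.17; -1 -0.02 0.3 0.44 0 0 -0.17; -1 -0.02 0.38 0.44 0 0 -0.17; -1 -0.02 0.44 0.44 0 0 -0.17",
)

```text
clock: 20.87
eef_pos: [0.5803, -0.0086, 0.2184]
tool_rot: [-0.124, 0.992, -0.002, 0.002]
ft_force: [-0.5, -0.1, -1.8]
grip_width: 0.0619
grasp_force: 66.0
```

step_arm(
  targets="-1 0 0.08 0 0.03 -0.1 0; -1 0 0.16 0 0.06 -0.24 0; -1 0 0.24 0 0.09 -0.36 0; -1 0 0.32 0 0.12 -0.49 0; -1 0 0.39 0 0.15 -0.6 0; -1 0 0.42 0 0.167 -0.67 0; -1 0 0.42 0 0.167 -0.67 0; -1 0 0.42 0 0.167 -0.67 0",
)

```text
clock: 21.53
eef_pos: [0.5784, 0.1993, 0.2161]
tool_rot: [-0.119, 0.956, 0.031, 0.265]
ft_force: [-1.3, 0.1, -0.5]
grip_width: 0.0622
grasp_force: 66.0
```

```bash
cat >> h.py <<'E'
def dark(im):
    return ((im.max(2)<75)&(im[:,:,2].astype(int)-im[:,:,0]>8)).astype(np.uint8)
def milk(im):
    h=cv2.cvtColor(im,cv2.COLOR_BGR2HSV); return ((h[:,:,0]<18)&(h[:,:,1]>90)&(h[:,:,2]>35)).astype(np.uint8)
def inhand(c,o,f,b):  # quad of the held bar in the tool frame (upper face)
    m=cv2.morphologyEx(f(c[0]),cv2.MORPH_OPEN,np.ones((5,5))); n,l,st,ce=cv2.connectedComponentsWithStats(m)
    k=max(range(1,n),key=lambda k:st[k,4]*(abs(ce[k][0]-320)<80)); print("blob",st[k].tolist())
    Rm=R.from_quat(o["tool_rot"]).as_matrix(); ct=max(cv2.findContours((l==k).astype(np.uint8),0,1)[0],key=cv2.contourArea)
    og,d=rays(ct.reshape(-1,2).astype(float),*c[1:]); ol=Rm.T@(og-o["eef_pos"]); dl=d@Rm
    X=(ol+dl*((-b-.005-ol[2])/dl[:,2])[:,None])*1000; r=cv2.minAreaRect(X[:,:2].astype(np.float32)); print("in tool: centre,size,ang",np.round(r[0],1),np.round(r[1],1),round(r[2],1))
E
python3 - <<'E'
from h import *
o,c=look("w14"); inhand(c,o,dark,.0091)
t=tcp2("D",.018,.05,31,59,.0867,.0091); print(t.round(4),*rel(t,toolR(59)))
s=cam("scene"); chk("W",s,white)
E
```

```text
tcp [0.5784 0.1993 0.2161] yawY 104.1 q [ 0.363  0.104 -0.36   0.571 -0.064  0.098] w 0.0622 F [-1.3  0.1 -0.5]
blob [235, 47, 177, 305, 43728]
in tool: centre,size,ang [26.2  0.8] [125.5  65.5] 2.3
[0.5752 0.1964 0.1191] [-0.009 -0.004 -0.195] [ 0.006  0.001 -0.001]
expected box [346. 220.] [374. 253.] seen (331, 233, 40, 35) in/exp 0.20985691573926868 out 0.7647058823529411
```

```bash
cat >> h.py <<'E'
def edges(c,o,f,b,rows=(90,130,170,210)):
    m=cv2.morphologyEx(f(c[0]),cv2.MORPH_CLOSE,np.ones((9,9))); Rm=R.from_quat(o["tool_rot"]).as_matrix(); pts=[]
    for r in rows:
        x=320
        L=x; 
        while L>0 and m[r,L-1]: L-=1
        q=x
        while q<639 and m[r,q+1]: q+=1
        pts+=[[L,r],[q,r]]
    col=m[:,320]; top=200
    while top>0 and col[top-1]: top-=1
    pts.append([320,top])
    og,d=rays(pts,*c[1:]); ol=Rm.T@(og-o["eef_pos"]); dl=d@Rm
    X=(ol+dl*((-b-.005-ol[2])/dl[:,2])[:,None])*1000
    mid=(X[:-1:2]+X[1:-1:2])/2; w=X[1:-1:2,1]-X[:-1:2,1]; k=np.polyfit(mid[:,0],mid[:,1],1)
    print("width",w.round(1),"mid y",mid[:,1].round(1),"at x",mid[:,0].round(0),"skew deg",np.degrees(np.arctan(k[0])).round(2),"y0",k[1].round(1),"bottom x",X[-1,0].round(1),pts[-1])
E
python3 - <<'E'
from h import *
o=bot.get_obs(); c=cam("wrist"); edges(c,o,dark,.0091)
E
```

```text
width [61.8 62.2 62.3 62.1] mid y [1.5 1.5 1.4 1.4] at x [75. 61. 46. 30.] skew deg 0.19 y0 1.3 bottom x 85.9 [320, 58]
```

No skew, and centred. Lowering the dark bar into its slot.

step_arm(
  targets="-1 -0.009 -0.004 -0.07 0 0 0; -1 -0.009 -0.004 -0.14 0 0 0; -1 -0.009 -0.004 -0.2 0 0 0; -1 -0.009 -0.004 -0.25 0 0 0; -1 -0.009 -0.004 -0.275 0 0 0; -1 -0.009 -0.004 -0.275 0 0 0; -1 -0.009 -0.004 -0.275 0 0 0",
)

```text
clock: 22.27
eef_pos: [0.5764, 0.1956, 0.0783]
tool_rot: [-0.117, 0.957, 0.03, 0.265]
ft_force: [0.8, 0.3, -0.5]
grip_width: 0.0625
grasp_force: 66.0
```

Run:
```python
from h import *
print(bot.get_obs()["ft_force"].round(1)); t=tcp2("D",.008,.0015,31,59,.086,.0091); print(t.round(4),*rel(t,toolR(59)))
```

```text
[ 0.8  0.3 -0.5]
[0.5649 0.1939 0.0703] [-0.023 -0.003 -0.016] [0.006 0.    0.002]
```

step_arm(
  targets="-1 -0.012 -0.002 -0.006 0 0 0; -1 -0.023 -0.004 -0.012 0 0 0; -1 -0.023 -0.004 -0.019 0 0 0; -1 -0.023 -0.004 -0.022 0 0 0; -1 -0.023 -0.004 -0.022 0 0 0",
)

```text
clock: 22.68
eef_pos: [0.5641, 0.1947, 0.0684]
tool_rot: [-0.118, 0.956, 0.031, 0.266]
ft_force: [-1.0, -0.4, 1.6]
grip_width: 0.0619
grasp_force: 66.3
```

step_arm(
  targets="-1 -0.005 -0.001 0 0 0 0; -1 -0.005 -0.001 0 0 0 0; 0.6 -0.003 -0.001 0 0 0 0; 1 0 0 0 0 0 0; 1 0 0 0 0 0 0; 1 0 0 0 0 0 0",
)

```text
clock: 23.18
eef_pos: [0.564, 0.1947, 0.0677]
tool_rot: [-0.118, 0.956, 0.031, 0.266]
ft_force: [0.0, 0.4, 0.3]
grip_width: 0.0854
grasp_force: 0.0
```

```bash
cat >> h.py <<'E'
def ramp(slot,c,f,E=28,cxs=(.003,.006,.009),ppr=True):
    m=cv2.morphologyEx(f(c[0]),cv2.MORPH_OPEN,np.ones((5,5))); n,l,st,ce=cv2.connectedComponentsWithStats(m)
    k=max(range(1,n),key=lambda k:st[k,4]*(abs(ce[k][0]-320)<80)); x,y,w,h,a=st[k]; print("seen cols",x,x+w,"rows",y,y+h,"area",a)
    for cx in cxs:
        e=np.radians(E); u=np.cos(e)*RX+np.sin(e)*Z; nn=np.sin(e)*RX-np.cos(e)*Z; c0=SL[slot]+cx*RX+.0006*Z-.01*nn
        q=proj([c0+a*u+b*RY for a in(0,.11) for b in(-.032,.032)],*c[1:]); print(cx,q.round(0).tolist())
E
python3 - <<'E'
from h import *
o,c=look("w15"); ramp("D",c,dark); edges(c,o,dark,.014)
p=85; t=tcp2("D",.006,.0006,28,p,.088,.024); print("mid:",*rel(t,toolR(p)))
E
```

```text
tcp [0.564  0.1947 0.0677] yawY 104.0 q [ 0.366  0.282 -0.61   0.141 -0.066  0.102] w 0.0854 F [0.  0.4 0.3]
seen cols 241 410 rows 127 313 area 24180
0.003 [[222.0, 49.0], [411.0, 50.0], [245.0, 318.0], [389.0, 319.0]]
0.006 [[224.0, 58.0], [410.0, 58.0], [246.0, 321.0], [388.0, 322.0]]
0.009 [[225.0, 66.0], [408.0, 67.0], [247.0, 324.0], [387.0, 325.0]]
width [ 0.   0.  60.3 59.3] mid y [0.3 0.3 1.6 1.6] at x [75. 61. 47. 32.] skew deg -2.03 y0 2.8 bottom x 51.8 [320, 157]
mid: [ 0.001 -0.002 -0.034] [-0.135  0.562 -0.002]
```

step_arm(
  targets="1 0 0 -0.01 -0.03 0.15 0; 1 0.001 -0.001 -0.02 -0.07 0.3 0; 1 0.001 -0.002 -0.03 -0.11 0.45 0; 1 0.001 -0.002 -0.034 -0.135 0.56 0; 1 0.001 -0.002 -0.034 -0.135 0.56 0; 1 0.001 -0.002 -0.034 -0.135 0.56 0",
)

```text
clock: 23.73
eef_pos: [0.5662, 0.1941, 0.0497]
tool_rot: [-0.122, 0.991, 0.006, 0.045]
ft_force: [-0.7, -0.5, -0.1]
grip_width: 0.0853
grasp_force: 0.0
```

Run:
```python
from h import *
p=116; t=tcp2("D",.007,.0006,28,p,.088,.024); print(bot.get_obs()["eef_pos"].round(4),"116:",*rel(t,toolR(p)))
```

```text
[0.5662 0.1941 0.0497] 116: [-0.026 -0.006  0.006] [-0.168  0.673 -0.001]
```

step_arm(
  targets="1 -0.006 -0.001 0.001 -0.04 0.16 0; 1 -0.012 -0.003 0.002 -0.08 0.33 0; 1 -0.018 -0.004 0.004 -0.125 0.5 0; 1 -0.026 -0.006 0.006 -0.168 0.673 0; 1 -0.026 -0.006 0.006 -0.168 0.673 0; 1 -0.026 -0.006 0.006 -0.168 0.673 0; 1 -0.026 -0.006 0.006 -0.168 0.673 0",
)

```text
clock: 24.32
eef_pos: [0.5507, 0.1905, 0.0517]
tool_rot: [-0.119, 0.967, -0.028, -0.224]
ft_force: [0.7, -0.1, 1.0]
grip_width: 0.0853
grasp_force: 0.0
```

Run:
```python
from h import *
o,c=look("w16"); im=c[0]
t=tcp2("D",.007,.0006,28,116,.088,.024); print(*rel(t,toolR(116)))
print([im[r,320].tolist() for r in (100,120,130,140,160,200,250,300,340)])
for cx in (.003,.007): ramp("D",c,lambda i:((i.max(2)<110)&(i[:,:,2].astype(int)-i[:,:,0]>5)).astype(np.uint8),cxs=(cx,))
```

```text
tcp [0.5507 0.1905 0.0517] yawY 104.1 q [0.317 0.913 0.562 1.675 0.031 0.064] w 0.0853 F [ 0.7 -0.1  1. ]
[ 0.005  0.001 -0.001] [-0.    -0.001 -0.002]
[[75, 73, 71], [75, 72, 71], [57, 55, 57], [13, 18, 33], [11, 19, 32], [12, 20, 32], [16, 21, 35], [14, 21, 35], [15, 21, 36]]
seen cols 235 417 rows 131 351 area 33185
0.003 [[260.0, 126.0], [380.0, 127.0], [224.0, 342.0], [413.0, 342.0]]
seen cols 235 417 rows 131 351 area 33185
0.007 [[260.0, 134.0], [380.0, 134.0], [224.0, 354.0], [413.0, 355.0]]
```

step_arm(
  targets="0.5 0 0 0 0 0 0; -1 0 0 0 0 0 0; -1 0 0 0 0 0 0; -1 0 0 0 0 0 0; -1 0 0 0 0 0 0; -1 0 0 0 0 0 0",
)

```text
clock: 24.87
eef_pos: [0.5514, 0.1908, 0.056]
tool_rot: [-0.119, 0.967, -0.027, -0.223]
ft_force: [-2.7, -0.1, 6.3]
grip_width: 0.0631
grasp_force: 66.0
```

Run:
```python
from h import *
o=bot.get_obs(); print(o["grip_width"],o["ft_force"].round(1))
swing("D",28,.0055,[36,45,54,62],[.0006,.003,.004,.004,.004],dcx=.0003)
```

```text
0.063087421761448 [-2.7 -0.1  6.3]
p0 116.0 s,b 0.0851 0.0189 y 0.3
36 108.0 [0.5479 0.1896 0.0671] [-0.007 -0.002  0.022] [ 0.042 -0.173 -0.002]
45 99.0 [0.5428 0.1884 0.077 ] [-0.017 -0.005  0.042] [ 0.091 -0.367 -0.002]
54 90.0 [0.5364 0.1868 0.0849] [-0.03  -0.008  0.058] [ 0.139 -0.561 -0.002]
62 82.0 [0.5295 0.185  0.0908] [-0.044 -0.012  0.07 ] [ 0.182 -0.733 -0.002]
```

step_arm(
  targets="-1 -0.002 -0.001 0.012 0.022 -0.09 0; -1 -0.006 -0.002 0.023 0.045 -0.172 0; -1 -0.012 -0.003 0.033 0.07 -0.27 0; -1 -0.017 -0.005 0.043 0.093 -0.366 0; -1 -0.023 -0.006 0.052 0.117 -0.46 0; -1 -0.03 -0.008 0.06 0.141 -0.56 0; -1 -0.037 -0.01 0.066 0.163 -0.65 0; -1 -0.044 -0.012 0.071 0.184 -0.733 0; -1 -0.044 -0.012 0.071 0.184 -0.733 0; -1 -0.044 -0.012 0.071 0.184 -0.733 0",
)

```text
clock: 25.7
eef_pos: [0.5294, 0.1847, 0.0908]
tool_rot: [-0.122, 0.99, 0.009, 0.069]
ft_force: [1.6, 0.4, 0.3]
grip_width: 0.063
grasp_force: 66.6
```

Run:
```python
from h import *
o=bot.get_obs(); print(o["grip_width"],o["ft_force"].round(1))
swing("D",62,0,[70,78,87,94,95],[.004,.004,.004,.004,.004,.001],dcx=.0003,sb=np.array([.0851,.0189]))
```

```text
0.06298713468930234 [1.6 0.4 0.3]
p0 82.0 s,b 0.0851 0.0189 y -0.3
70 74.0 [0.5218 0.1831 0.0955] [-0.015 -0.003  0.009] [ 0.042 -0.173 -0.002]
78 66.0 [0.5133 0.181  0.099 ] [-0.032 -0.007  0.016] [ 0.085 -0.345 -0.002]
87 57.0 [0.5031 0.1785 0.1014] [-0.053 -0.013  0.021] [ 0.134 -0.539 -0.002]
94 50.0 [0.4948 0.1764 0.1021] [-0.069 -0.017  0.023] [ 0.172 -0.69  -0.002]
95 49.0 [0.4936 0.1761 0.0991] [-0.072 -0.017  0.017] [ 0.177 -0.712 -0.002]
```

step_arm(
  targets="-1 -0.008 -0.002 0.005 0.021 -0.086 0; -1 -0.015 -0.003 0.009 0.043 -0.173 0; -1 -0.024 -0.005 0.013 0.065 -0.26 0; -1 -0.032 -0.007 0.016 0.086 -0.345 0; -1 -0.043 -0.01 0.019 0.11 -0.44 0; -1 -0.053 -0.013 0.021 0.134 -0.539 0; -1 -0.061 -0.015 0.022 0.153 -0.615 0; -1 -0.07 -0.017 0.023 0.171 -0.69 0; -1 -0.07 -0.017 0.023 0.171 -0.69 0; -1 -0.07 -0.017 0.023 0.171 -0.69 0",
)

```text
clock: 26.53
eef_pos: [0.4944, 0.1764, 0.1005]
tool_rot: [-0.116, 0.933, 0.041, 0.338]
ft_force: [-5.0, -0.1, 7.9]
grip_width: 0.063
grasp_force: 67.1
```

step_arm(
  targets="-1 -0.001 0 -0.004 0 -0.02 0; -1 -0.002 -0.001 -0.008 0 -0.022 0; -1 -0.002 -0.001 -0.01 0 -0.022 0; -1 -0.002 -0.001 -0.01 0 -0.022 0",
)

```text
clock: 26.87
eef_pos: [0.4987, 0.1775, 0.1009]
tool_rot: [-0.115, 0.928, 0.041, 0.351]
ft_force: [-7.6, -2.4, 22.3]
grip_width: 0.0632
grasp_force: 68.3
```

step_arm(
  targets="-1 0 0 0.008 0 0 0; -1 0 0 0.016 0 0 0; -1 -0.006 -0.001 0.016 0 0 0; -1 -0.012 -0.003 0.016 0 0 0; -1 -0.012 -0.003 0.016 0 0 0",
)

```text
clock: 27.28
eef_pos: [0.4906, 0.1754, 0.1059]
tool_rot: [-0.115, 0.929, 0.041, 0.349]
ft_force: [4.3, 0.9, 1.0]
grip_width: 0.0626
grasp_force: 73.8
```

step_arm(
  targets="-1 0 0 -0.005 0 0 0; -1 0 0 -0.01 0 0 0; -1 0 0 -0.012 0 0 0; -1 0 0 -0.012 0 0 0",
)

```text
clock: 27.62
eef_pos: [0.4911, 0.1756, 0.1003]
tool_rot: [-0.115, 0.929, 0.041, 0.349]
ft_force: [8.0, 2.6, 1.0]
grip_width: 0.0625
grasp_force: 73.7
```

Run:
```python
from h import *
swing("D",95,0,[95],[.004,.001],dcx=.0003,sb=np.array([.0851,.0189])); c=cam("wrist"); chk("D",c,dark)
```

```text
p0 48.8 s,b 0.0851 0.0189 y 0.1
95 48.8 [0.4936 0.1761 0.0991] [ 0.005  0.001 -0.002] [ 0.006  0.001 -0.001]
expected box [228. 133.] [408. 348.] seen (235, 136, 174, 211) in/exp 0.6510464900907575 out 0.0051861455825152804
```

step_arm(
  targets="-1 0.002 0 -0.004 0 0 0; -1 0.003 0.001 -0.008 0 0 0; -1 0.003 0.001 -0.008 0 0 0",
)

```text
clock: 27.92
eef_pos: [0.4948, 0.1763, 0.1001]
tool_rot: [-0.114, 0.928, 0.041, 0.353]
ft_force: [-10.1, -5.2, 29.6]
grip_width: 0.0629
grasp_force: 76.3
```

step_arm(
  targets="-1 -0.004 -0.001 0.006 0 0 0; -1 -0.004 -0.001 0.006 0 0 0; 0.6 -0.004 -0.001 0.006 0 0 0; 1 -0.004 -0.001 0.006 0 0 0; 1 -0.004 -0.001 0.006 0 0 0; 1 -0.004 -0.001 0.006 0 0 0",
)

```text
clock: 28.42
eef_pos: [0.4856, 0.1736, 0.0952]
tool_rot: [-0.116, 0.931, 0.04, 0.345]
ft_force: [0.5, 0.1, -0.5]
grip_width: 0.0857
grasp_force: 0.0
```

Run:
```python
from h import *
o,c=look("w17"); chk("D",c,dark); chk("D",c,dark,90,.0135); chk("D",c,dark,88,.010)
```

```text
tcp [0.4856 0.1736 0.0952] yawY 104.1 q [ 0.408  0.086 -0.933 -0.151 -0.11   0.12 ] w 0.0857 F [ 0.5  0.1 -0.5]
expected box [231. 148.] [408. 365.] seen (235, 152, 175, 210) in/exp 0.6470330632800525 out 0.0029716287653664486
expected box [239. 153.] [401. 371.] seen (235, 152, 175, 210) in/exp 0.6377359742543379 out 0.05169038850734879
expected box [239. 150.] [400. 371.] seen (235, 152, 175, 210) in/exp 0.6322549178995285 out 0.043407576003901806
```

step_arm(
  targets="1 -0.02 -0.005 0.024 0 0 0; 1 -0.05 -0.012 0.06 0 0 0; 1 -0.09 -0.022 0.11 0 0 0; 1 -0.13 -0.032 0.155 0 0 0; 1 -0.153 -0.038 0.2 0 0 0; 1 -0.153 -0.038 0.22 0 0 0",
)

```text
clock: 28.97
eef_pos: [0.4089, 0.1548, 0.2087]
tool_rot: [-0.116, 0.93, 0.041, 0.347]
ft_force: [1.3, 0.5, -0.3]
grip_width: 0.0855
grasp_force: 0.0
```

step_arm(
  targets="1 0 -0.08 0.02 -0.03 0.12 0; 1 0 -0.16 0.04 -0.06 0.25 0; 1 0.01 -0.24 0.04 -0.09 0.38 0; 1 0.01 -0.32 0.04 -0.13 0.52 0; 1 0.01 -0.4 0.04 -0.17 0.66 0; 1 0.02 -0.48 0.04 -0.2 0.8 0; 1 0.02 -0.56 0.04 -0.22 0.884 0; 1 0.02 -0.64 0.04 -0.22 0.884 0; 1 0.02 -0.7 0.04 -0.22 0.884 0; 1 0.02 -0.75 0.04 -0.22 0.884 0",
)

```text
clock: 29.8
eef_pos: [0.42, -0.2221, 0.2255]
tool_rot: [-0.123, 0.992, -0.001, -0.002]
ft_force: [1.2, -0.1, 0.7]
grip_width: 0.0854
grasp_force: 0.0
```

step_arm(
  targets="1 0 -0.08 0 0 0 0.12; 1 0 -0.16 0 0 0 0.25; 1 0 -0.22 0 0 0 0.25; 1 0 -0.25 0 0 0 0.25; 1 0 -0.25 0 0 0 0.25; 1 0 -0.25 0 0 0 0.25",
)

```text
clock: 30.3
eef_pos: [0.4198, -0.3449, 0.2257]
tool_rot: [-0.22, 0.976, -0.0, -0.002]
ft_force: [0.1, 0.8, -0.9]
grip_width: 0.0859
grasp_force: 0.0
```

Run:
```python
from h import *
s=cam("scene"); chk("W",s,white); chk("D",s,dark); [chk("D",s,dark,E) for E in (80,60,30)]
cv2.imwrite("pics/s18.png",s[0])
o,c=look("w18")
for b in bars(c)[0]:
    print(b)
    if abs(b[2][0]-110)<8: gr(b[1][0]/1e3,b[1][1]/1e3,b[3])
print([("scene",b) for b in bars(s)[0]])
```

```text
expected box [346. 220.] [374. 253.] seen (331, 233, 40, 35) in/exp 0.20031796502384738 out 0.7647058823529411
expected box [385. 236.] [418. 268.] seen (387, 238, 30, 29) in/exp 0.8051359516616314 out 0.0
expected box [385. 246.] [414. 268.] seen (387, 238, 30, 29) in/exp 0.7975609756097561 out 0.5024390243902439
expected box [384. 256.] [409. 273.] seen (387, 241, 30, 26) in/exp 0.301255230125523 out 1.8451882845188285
expected box [376. 257.] [408. 293.] seen (376, 241, 41, 59) in/exp 0.08187919463087248 out 0.7395973154362416
tcp [ 0.42   -0.3441  0.2259] yawY 115.5 q [-0.685  0.329  0.112  1.354 -0.003 -1.129] w 0.0852 F [ 0.4  0.4 -0.1]
(array([27., 24., 23.]), [618.7, -171.0], [75.5, 18.4], -80.4, array([375., 367.]))
(array([40., 40., 38.]), [490.1, -140.4], [116.1, 67.3], 53.2, array([445., 294.]))
grasp [ 0.5081 -0.1164 -0.004 ] [ 0.176  0.455 -0.461] [ 0.003 -0.002  0.615]
(array([43., 43., 41.]), [592.6, -403.8], [61.7, 50.5], 68.8, array([206., 279.]))
(array([27., 50., 83.]), [428.5, -348.5], [110.8, 64.7], 26.0, array([314., 171.]))
grasp [ 0.4555 -0.3353 -0.004 ] [ 0.071  0.017 -0.461] [ 0.003 -0.003  0.01 ]
(array([94., 89., 86.]), [343.3, -332.5], [39.0, 13.1], 86.1, array([366., 105.]))
[('scene', (array([43., 65., 96.]), [429.7, -347.8], [117.7, 67.7], 25.7, array([272., 163.])))]
```

The dark bar stands. The white bar no longer matches its place in the scene view, so I'll look at that area.

Run:
```python
import cv2
im=cv2.imread("pics/s18.png"); cv2.imwrite("pics/s18c.png",cv2.resize(im[195:335,295:475],None,fx=4,fy=4,interpolation=cv2.INTER_CUBIC))
```

```text
(no output)
```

View pics/s18c.png

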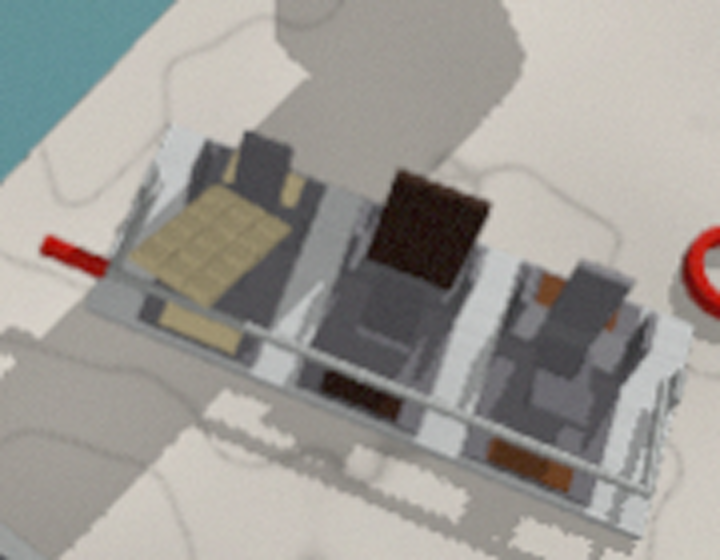

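White was knocked down onto its ramp, twisted, with crop corners (212,185), (290,230), (208,305), (130,258). The dark bar stands well. I'll place milk first and then redo white.

step_arm(
  targets="1 0.071 0.017 -0.08 0 0 0; 1 0.071 0.017 -0.16 0 0 0; 1 0.071 0.017 -0.24 0 0 0; 1 0.071 0.017 -0.32 0 0 0; 1 0.071 0.017 -0.38 0 0 0; 1 0.071 0.017 -0.42 0 0 0; 1 0.071 0.017 -0.445 0 0 0; 1 0.071 0.017 -0.46 0 0 0; 1 0.071 0.017 -0.46 0 0 0; 1 0.071 0.017 -0.46 0 0 0",
)

```text
clock: 31.23
eef_pos: [0.4565, -0.3356, -0.0026]
tool_rot: [-0.221, 0.975, -0.002, -0.001]
ft_force: [0.3, 0.7, 0.1]
grip_width: 0.0854
grasp_force: 0.0
```

step_arm(
  targets="0.5 0 0 0 0 0 0; -1 0 0 0 0 0 0; -1 0 0 0 0 0 0; -1 0 0 0 0 0 0; -1 0 0 0 0 0 0; -1 0 0 0.001 0 0 0",
)

```text
clock: 31.73
eef_pos: [0.4574, -0.3372, -0.0009]
tool_rot: [-0.221, 0.975, -0.003, 0.0]
ft_force: [0.2, -0.9, 0.6]
grip_width: 0.0621
grasp_force: 65.3
```

Run:
```python
from h import *
o=bot.get_obs(); e=o["eef_pos"]; a=np.radians(26); print("d",(e[:2]-[.4285,-.3485])@[np.cos(a),np.sin(a)],"b",.008-e[2])
t=tcp2("M",.018,.05,31,59,.0855,.0094); print(t.round(4),*rel(t,toolR(59)), *rel([.5,-.05,.23],toolR(90)))
```

```text
d 0.030906798257854706 b 0.008940363976271966
[0.546  0.3105 0.1183] [0.177 1.295 0.238] [ 0.24  -0.647 -0.247] [0.085 0.574 0.462] [ 0.007  0.002 -0.255]
```

step_arm(
  targets="-1 0 0 0.06 0 0 0; -1 0 0 0.14 0 0 0; -1 0 0 0.22 0 0 0; -1 0 0 0.3 0 0 0; -1 0.01 0.06 0.38 0 0 -0.05; -1 0.02 0.14 0.44 0 0 -0.1; -1 0.03 0.22 0.48 0 0 -0.18; -1 0.04 0.3 0.5 0 0 -0.255; -1 0.06 0.38 0.5 0 0 -0.255; -1 0.08 0.46 0.5 0 0 -0.255",
)

```text
clock: 32.57
eef_pos: [0.4923, -0.1221, 0.2491]
tool_rot: [-0.121, 0.993, -0.002, 0.001]
ft_force: [1.4, -0.8, -1.7]
grip_width: 0.0622
grasp_force: 66.0
```

step_arm(
  targets="-1 0.02 0.08 0 0 0 0; -1 0.03 0.16 0 0 0 0; -1 0.05 0.24 0 0 0 0; -1 0.06 0.32 0 0.03 -0.12 0; -1 0.07 0.4 0 0.06 -0.24 0; -1 0.08 0.48 0 0.09 -0.36 0; -1 0.09 0.56 0 0.12 -0.48 0; -1 0.1 0.64 0 0.15 -0.6 0; -1 0.1 0.72 0 0.167 -0.67 0; -1 0.1 0.8 0 0.167 -0.67 0",
)

```text
clock: 33.4
eef_pos: [0.5375, 0.2762, 0.2441]
tool_rot: [-0.118, 0.957, 0.03, 0.264]
ft_force: [-1.3, -0.8, -1.4]
grip_width: 0.0622
grasp_force: 66.0
```

step_arm(
  targets="-1 0 0.02 0 0 0 0; -1 0 0.03 0 0 0 0; -1 0 0.03 0 0 0 0",
)

```text
clock: 33.65
eef_pos: [0.5418, 0.2924, 0.2468]
tool_rot: [-0.118, 0.957, 0.031, 0.265]
ft_force: [0.7, -0.2, -0.7]
grip_width: 0.062
grasp_force: 66.1
```

Run:
```python
from h import *
o,c=look("w19"); edges(c,o,milk,.0089)
t=tcp2("M",.018,.05,31,59,.0859,.0089); print(t.round(4),*rel(t,toolR(59)))
s=cam("scene"); chk("D",s,dark)
```

```text
tcp [0.5418 0.2924 0.2468] yawY 104.0 q [ 0.579  0.1   -0.275  0.682 -0.172  0.289] w 0.062 F [ 0.7 -0.2 -0.7]
width [62.3 61.9 62.  62.2] mid y [1.4 1.4 1.2 1. ] at x [75. 61. 46. 30.] skew deg 0.44 y0 0.8 bottom x 85.5 [320, 59]
[0.5461 0.3106 0.1189] [ 0.008  0.039 -0.256] [ 0.005 -0.001  0.002]
expected box [385. 236.] [418. 268.] seen (387, 238, 30, 29) in/exp 0.8202416918429003 out 0.0
```

step_arm(
  targets="-1 0.008 0.037 -0.07 0 0 0; -1 0.008 0.037 -0.14 0 0 0; -1 0.008 0.037 -0.21 0 0 0; -1 0.008 0.037 -0.28 0 0 0; -1 0.008 0.037 -0.32 0 0 0; -1 0.008 0.037 -0.336 0 0 0; -1 0.008 0.037 -0.336 0 0 0; -1 0.008 0.037 -0.336 0 0 0",
)

```text
clock: 34.42
eef_pos: [0.5472, 0.3095, 0.0798]
tool_rot: [-0.116, 0.957, 0.031, 0.265]
ft_force: [-0.0, -0.4, -0.6]
grip_width: 0.0617
grasp_force: 66.0
```

Run:
```python
from h import *
print(bot.get_obs()["ft_force"].round(1)); t=tcp2("M",.007,.0005,31,59,.0859,.0089); print(t.round(4),*rel(t,toolR(59)))
```

```text
[-0.  -0.4 -0.6]
[0.5354 0.3079 0.0694] [-0.024 -0.003 -0.021] [0.003 0.001 0.004]
```

step_arm(
  targets="-1 -0.012 -0.002 -0.006 0 0 0; -1 -0.024 -0.004 -0.012 0 0 0; -1 -0.024 -0.004 -0.019 0 0 0; -1 -0.024 -0.004 -0.023 0 0 0; -1 -0.024 -0.004 -0.023 0 0 0; 0.6 -0.024 -0.004 -0.023 0 0 0; 1 -0.024 -0.004 -0.023 0 0 0; 1 -0.024 -0.004 -0.023 0 0 0; 1 -0.024 -0.004 -0.023 0 0 0",
)

```text
clock: 35.17
eef_pos: [0.5341, 0.3083, 0.0674]
tool_rot: [-0.117, 0.957, 0.031, 0.265]
ft_force: [-0.8, -0.2, -0.6]
grip_width: 0.0855
grasp_force: 0.0
```

Run:
```python
from h import *
o=bot.get_obs(); print(o["eef_pos"].round(4),o["grip_width"],o["ft_force"].round(1)); p=85; t=tcp2("M",.006,.0006,28,p,.088,.024); print("mid:",*rel(t,toolR(p)))
```

```text
[0.5341 0.3083 0.0674] 0.08546689145993888 [-0.8 -0.2 -0.6]
mid: [ 0.004 -0.001 -0.034] [-0.136  0.56   0.001]
```

step_arm(
  targets="1 0 0 -0.01 -0.03 0.15 0; 1 0.002 -0.001 -0.02 -0.07 0.3 0; 1 0.003 -0.001 -0.03 -0.11 0.45 0; 1 0.004 -0.001 -0.034 -0.136 0.56 0; 1 0.004 -0.001 -0.034 -0.136 0.56 0; 1 0.004 -0.001 -0.034 -0.136 0.56 0",
)

```text
clock: 35.67
eef_pos: [0.5375, 0.3079, 0.0493]
tool_rot: [-0.121, 0.992, 0.005, 0.044]
ft_force: [0.3, -0.4, 0.0]
grip_width: 0.0856
grasp_force: 0.0
```

Run:
```python
from h import *
p=116; t=tcp2("M",.006,.0006,28,p,.088,.024); print(bot.get_obs()["eef_pos"].round(4),"116:",*rel(t,toolR(p)))
o,c=look("w20"); ramp("M",c,milk)
```

```text
[0.5375 0.3079 0.0493] 116: [-0.027 -0.006  0.007] [-0.166  0.67   0.002]
tcp [0.5375 0.3079 0.0493] yawY 103.9 q [ 0.533  0.543 -0.045  0.898 -0.026  0.289] w 0.0856 F [ 0.3 -0.4  0. ]
seen cols 241 411 rows 64 343 area 45670
0.003 [[240.0, 60.0], [401.0, 60.0], [233.0, 347.0], [409.0, 347.0]]
0.006 [[241.0, 68.0], [400.0, 68.0], [234.0, 353.0], [408.0, 353.0]]
0.009 [[242.0, 76.0], [400.0, 75.0], [234.0, 359.0], [407.0, 359.0]]
```

step_arm(
  targets="1 -0.006 -0.001 0.001 -0.04 0.16 0; 1 -0.013 -0.003 0.002 -0.08 0.33 0; 1 -0.02 -0.004 0.004 -0.125 0.5 0; 1 -0.03 -0.006 0.007 -0.166 0.67 0; 1 -0.03 -0.006 0.007 -0.166 0.67 0; 1 -0.03 -0.006 0.007 -0.166 0.67 0; 1 -0.03 -0.006 0.007 -0.166 0.67 0",
)

```text
clock: 36.3
eef_pos: [0.5201, 0.3045, 0.0519]
tool_rot: [-0.119, 0.967, -0.028, -0.224]
ft_force: [0.3, 0.0, 0.4]
grip_width: 0.0854
grasp_force: 0.0
```

step_arm(
  targets="0.5 0 0 0 0 0 0; -1 0 0 0 0 0 0; -1 0 0 0 0 0 0; -1 0 0 0 0 0 0; -1 0 0 0 0 0 0; -1 0 0 0 0 0 0",
)

```text
clock: 36.8
eef_pos: [0.5208, 0.305, 0.0558]
tool_rot: [-0.119, 0.967, -0.027, -0.223]
ft_force: [-1.4, 0.2, 7.1]
grip_width: 0.0629
grasp_force: 66.0
```

Run:
```python
from h import *
o,c=look("w21"); ramp("M",c,milk)
swing("M",28,.0035,[36,45,54,62],[.0006,.003,.004,.004,.004],dcx=.0003)
```

```text
tcp [0.5208 0.305  0.0558] yawY 104.0 q [0.478 0.944 0.64  1.709 0.103 0.211] w 0.0629 F [-1.4  0.2  7.1]
seen cols 236 409 rows 136 352 area 31418
0.003 [[260.0, 132.0], [378.0, 132.0], [226.0, 344.0], [409.0, 344.0]]
0.006 [[260.0, 137.0], [378.0, 137.0], [226.0, 353.0], [409.0, 353.0]]
0.009 [[259.0, 142.0], [378.0, 142.0], [225.0, 362.0], [409.0, 362.0]]
p0 116.0 s,b 0.0849 0.019 y 0.8
36 108.0 [0.5193 0.3039 0.0669] [-0.003 -0.002  0.022] [ 0.041 -0.173  0.001]
45 99.0 [0.5143 0.3026 0.0768] [-0.013 -0.005  0.042] [ 0.09  -0.367  0.   ]
54 90.0 [0.5078 0.301  0.0846] [-0.026 -0.008  0.058] [ 0.138 -0.561  0.   ]
62 82.0 [0.501  0.2993 0.0905] [-0.04  -0.011  0.069] [ 0.181 -0.734  0.   ]
```

step_arm(
  targets="-1 -0.001 -0.001 0.014 0.022 -0.09 0; -1 -0.003 -0.002 0.025 0.045 -0.172 0; -1 -0.008 -0.003 0.035 0.07 -0.27 0; -1 -0.013 -0.005 0.045 0.093 -0.366 0; -1 -0.019 -0.006 0.053 0.117 -0.46 0; -1 -0.026 -0.008 0.061 0.141 -0.56 0; -1 -0.034 -0.01 0.067 0.163 -0.65 0; -1 -0.042 -0.012 0.072 0.184 -0.733 0; -1 -0.042 -0.012 0.072 0.184 -0.733 0; -1 -0.042 -0.012 0.072 0.184 -0.733 0",
)

```text
clock: 37.68
eef_pos: [0.4993, 0.2986, 0.0908]
tool_rot: [-0.122, 0.99, 0.009, 0.069]
ft_force: [0.0, -0.2, -1.5]
grip_width: 0.063
grasp_force: 66.7
```

Run:
```python
from h import *
o=bot.get_obs(); print(o["grip_width"],o["ft_force"].round(1))
swing("M",62,0,[70,78,87,94,95.5],[.004,.005,.006,.006,.006,.001],dcx=-.002,sb=np.array([.0849,.0190]))
```

```text
0.06304713108319739 [ 0.  -0.2 -1.5]
p0 82.0 s,b 0.0849 0.019 y -0.3
70 74.0 [0.4911 0.2968 0.0962] [-0.017 -0.004  0.011] [ 0.041 -0.173 -0.001]
78 66.0 [0.4826 0.2947 0.1007] [-0.033 -0.008  0.02 ] [ 0.084 -0.346 -0.001]
87 57.0 [0.4724 0.2922 0.1031] [-0.054 -0.013  0.025] [ 0.132 -0.54  -0.001]
94 50.0 [0.4642 0.2901 0.1038] [-0.07  -0.017  0.026] [ 0.17  -0.69  -0.001]
95.5 48.5 [0.4624 0.2897 0.0988] [-0.074 -0.018  0.016] [ 0.178 -0.723 -0.001]
```

step_arm(
  targets="-1 -0.008 -0.002 0.006 0.021 -0.086 0; -1 -0.017 -0.004 0.011 0.043 -0.173 0; -1 -0.025 -0.006 0.016 0.065 -0.26 0; -1 -0.033 -0.008 0.02 0.086 -0.345 0; -1 -0.044 -0.01 0.023 0.11 -0.44 0; -1 -0.054 -0.013 0.026 0.134 -0.539 0; -1 -0.062 -0.015 0.027 0.153 -0.615 0; -1 -0.071 -0.017 0.028 0.171 -0.69 0; -1 -0.074 -0.018 0.028 0.178 -0.723 0; -1 -0.074 -0.018 0.028 0.178 -0.723 0",
)

```text
clock: 38.52
eef_pos: [0.4632, 0.2899, 0.103]
tool_rot: [-0.115, 0.928, 0.042, 0.351]
ft_force: [3.0, -0.2, -2.2]
grip_width: 0.0626
grasp_force: 66.6
```

step_arm(
  targets="-1 0 0 -0.004 0 0 0; -1 0 0 -0.008 0 0 0; -1 0 0 -0.008 0 0 0; -1 0 0 -0.008 0 0 0",
)

```text
clock: 38.85
eef_pos: [0.4637, 0.2901, 0.0997]
tool_rot: [-0.114, 0.928, 0.043, 0.351]
ft_force: [2.9, 1.1, -2.3]
grip_width: 0.0627
grasp_force: 66.9
```

step_arm(
  targets="-1 0 0 -0.004 0 0 0; -1 0 0 -0.008 0 0 0; -1 0 0 -0.008 0 0 0",
)

```text
clock: 39.1
eef_pos: [0.4647, 0.2905, 0.0982]
tool_rot: [-0.114, 0.927, 0.044, 0.354]
ft_force: [-5.4, -2.5, 12.1]
grip_width: 0.0631
grasp_force: 67.9
```

step_arm(
  targets="-1 -0.003 -0.001 0.004 0 0 0; -1 -0.003 -0.001 0.004 0 0 0; 0.6 -0.003 -0.001 0.004 0 0 0; 1 -0.003 -0.001 0.004 0 0 0; 1 -0.003 -0.001 0.004 0 0 0; 1 -0.003 -0.001 0.004 0 0 0",
)

```text
clock: 39.6
eef_pos: [0.4609, 0.2888, 0.0971]
tool_rot: [-0.114, 0.929, 0.043, 0.351]
ft_force: [-0.2, -0.2, 0.2]
grip_width: 0.0854
grasp_force: 0.0
```

Run:
```python
from h import *
o,c=look("w22"); chk("M",c,milk); s=cam("scene"); chk("M",s,milk); chk("M",s,milk,80); chk("D",s,dark)
```

```text
tcp [0.4609 0.2888 0.0971] yawY 104.0 q [ 0.734  0.154 -0.838 -0.081 -0.317  0.38 ] w 0.0854 F [-0.2 -0.2  0.2]
expected box [231. 140.] [410. 358.] seen (236, 143, 176, 212) in/exp 0.6547826352610515 out 0.005285186203525494
expected box [426. 253.] [463. 285.] seen (411, 251, 68, 32) in/exp 0.826629680998613 out 0.12066574202496533
expected box [426. 263.] [461. 285.] seen (411, 255, 65, 28) in/exp 0.7991169977924945 out 0.6247240618101545
expected box [385. 236.] [418. 268.] seen (387, 238, 30, 29) in/exp 0.824773413897281 out 0.0
```

Milk stands. Retreat, then look at the fallen white bar from above.

step_arm(
  targets="1 -0.02 -0.005 0.024 0 0 0; 1 -0.05 -0.012 0.06 0 0 0; 1 -0.09 -0.022 0.11 0 0 0; 1 -0.13 -0.032 0.155 0 0 0; 1 -0.153 -0.038 0.22 0 0 0; 1 -0.153 -0.038 0.28 0 0 0",
)

```text
clock: 40.2
eef_pos: [0.3822, 0.2686, 0.2375]
tool_rot: [-0.115, 0.929, 0.042, 0.35]
ft_force: [1.3, 1.6, 0.7]
grip_width: 0.0856
grasp_force: 0.0
```

step_arm(
  targets="1 0.04 -0.07 0.02 -0.03 0.12 0; 1 0.08 -0.14 0.04 -0.06 0.25 0; 1 0.12 -0.21 0.04 -0.09 0.38 0; 1 0.16 -0.28 0.04 -0.13 0.52 0; 1 0.2 -0.34 0.04 -0.17 0.66 0; 1 0.24 -0.39 0.04 -0.2 0.8 0; 1 0.28 -0.42 0.02 -0.22 0.884 0; 1 0.3 -0.43 0 -0.22 0.884 0; 1 0.3 -0.43 0 -0.22 0.884 0; 1 0.3 -0.43 0 -0.22 0.884 0",
)

```text
clock: 41.03
eef_pos: [0.534, 0.055, 0.2358]
tool_rot: [-0.122, 0.993, 0.001, 0.002]
ft_force: [-0.8, 0.1, 0.1]
grip_width: 0.0853
grasp_force: 0.0
```

```bash
cat >> h.py <<'E'
def pnp(c,f,cont=None):
    m=cv2.morphologyEx(f(c[0]),cv2.MORPH_CLOSE,np.ones((5,5))); m=cv2.morphologyEx(m,cv2.MORPH_OPEN,np.ones((5,5)))
    ct=max(cv2.findContours(m,0,1)[0],key=cv2.contourArea); h=cv2.convexHull(ct); print("area",cv2.contourArea(ct),cv2.contourArea(h))
    q=h
    for e in np.arange(2,30,1.):
        q=cv2.approxPolyDP(h,e,True)
        if len(q)<=4: break
    q=q.reshape(-1,2).astype(float); print("corners",q.tolist())
    best=None
    for sh in range(4):
        qq=np.roll(q,sh,0); obj=np.array([[-.055,-.032,0],[.055,-.032,0],[.055,.032,0],[-.055,.032,0]])
        for ob in (obj,obj[::-1].copy()):
            for r,t,e in zip(*[cv2.solvePnPGeneric(ob,qq,c[1],c[2],flags=cv2.SOLVEPNP_IPPE)[i] for i in (1,2,3)]):
                Rm=c[3][:3,:3]@np.diag([1,-1,-1])@cv2.Rodrigues(r)[0]; pos=c[3][:3,:3]@(np.diag([1,-1,-1])@t.ravel())+c[3][:3,3]
                u=Rm[:,0]*np.sign(Rm[:,0]@RX); n=Rm[:,2]*np.sign(Rm[2,2])
                l=pos; print(float(np.ravel(e)[0]).__round__(2),"pos",pos.round(4),"u",u.round(3),"n",n.round(3))
E
python3 - <<'E'
from h import *
o,c=look("w23"); pnp(c,white)
s=cam("scene"); chk("D",s,dark); chk("M",s,milk)
E
```

```text
tcp [0.534  0.055  0.2358] yawY 104.0 q [ 0.102  0.309  0.109  1.367  0.002 -0.142] w 0.0853 F [-0.8  0.1  0.1]
area 7480.0 7992.0
corners [[300.0, 150.0], [361.0, 165.0], [334.0, 273.0], [270.0, 256.0]]
10.94 pos [0.5258 0.0458 0.1883] u [ 0.294 -0.28  -0.914] n [-0.114 -0.96   0.257]
11.57 pos [0.5255 0.0554 0.1899] u [ 0.293  0.397 -0.87 ] n [-0.098  0.917  0.386]
10.94 pos [0.5258 0.0458 0.1883] u [ 0.294 -0.28  -0.914] n [-0.114 -0.96   0.257]
11.57 pos [0.5255 0.0554 0.1899] u [ 0.293  0.397 -0.87 ] n [-0.098  0.917  0.386]
0.13 pos [0.5693 0.0593 0.055 ] u [ 0.91  -0.035  0.413] n [-0.414 -0.151  0.898]
1.06 pos [0.571  0.0597 0.056 ] u [ 0.979 -0.021  0.205] n [-0.204  0.027  0.979]
0.13 pos [0.5693 0.0593 0.055 ] u [ 0.91  -0.035  0.413] n [-0.414 -0.151  0.898]
1.06 pos [0.571  0.0597 0.056 ] u [ 0.979 -0.021  0.205] n [-0.204  0.027  0.979]
10.94 pos [0.5258 0.0458 0.1883] u [ 0.294 -0.28  -0.914] n [-0.114 -0.96   0.257]
11.57 pos [0.5255 0.0554 0.1899] u [ 0.293  0.397 -0.87 ] n [-0.098  0.917  0.386]
10.94 pos [0.5258 0.0458 0.1883] u [ 0.294 -0.28  -0.914] n [-0.114 -0.96   0.257]
11.57 pos [0.5255 0.0554 0.1899] u [ 0.293  0.397 -0.87 ] n [-0.098  0.917  0.386]
0.13 pos [0.5693 0.0593 0.055 ] u [ 0.91  -0.035  0.413] n [-0.414 -0.151  0.898]
1.06 pos [0.571  0.0597 0.056 ] u [ 0.979 -0.021  0.205] n [-0.204  0.027  0.979]
0.13 pos [0.5693 0.0593 0.055 ] u [ 0.91  -0.035  0.413] n [-0.414 -0.151  0.898]
1.06 pos [0.571  0.0597 0.056 ] u [ 0.979 -0.021  0.205] n [-0.204  0.027  0.979]
expected box [385. 236.] [418. 268.] seen (387, 238, 30, 29) in/exp 0.8126888217522659 out 0.0
expected box [426. 253.] [463. 285.] seen (410, 251, 69, 32) in/exp 0.8280166435506241 out 0.24271844660194175
```

White lies flat on its ramp, turned about 15° in the ramp plane (PnP residual 0.13 px). Compute a grasp aligned with it.

```bash
cat > wg.py <<'E'
from h import *
o=bot.get_obs(); _,K,D,P=cam("wrist",False)
import sys
nr=-.5*RX+.866*Z; P=np.array(P)
def setup(P):
    og,d=rays([[300,150],[361,165],[334,273],[270,256]],K,D,P)
    p0=SL["W"]+.0135*RX+.0014*Z+.010*nr
    X=og+d*(((p0-og)@nr)/(d@nr))[:,None]
    return X
X=np.load("wX.npy") if len(sys.argv)>1 else setup(P); np.save("wX.npy",X)
c=X.mean(0); u=(X[2]+X[3]-X[0]-X[1]); L=np.linalg.norm(u)/2; u/=np.linalg.norm(u); W=np.linalg.norm(X[1]-X[0])
tw=np.degrees(np.arctan2(u@RY,np.hypot(u@RX,u[2]))); loc=lambda p:np.round([(p-SL["W"])@RX*1e3,(p-SL["W"])@RY*1e3,(p-SL["W"])[2]*1e3],1)
print("L,W",L.round(4),W.round(4),"twist",tw.round(1),"centre",loc(c),"u",u.round(3),"corners",[loc(x).tolist() for x in X])
Rg=R.from_rotvec(np.radians(tw)*nr).as_matrix()@toolR(116)
for back in (.07,.0):
    t=c+.030*u-.005*nr+(.018-back)*Rg[:,2]; print(back,t.round(4),*rel(t,Rg))
E
python3 wg.py
```

```text
L,W 0.109 0.0631 twist -14.4 centre [ 53.2 -12.4  35.9] u [ 0.874 -0.038  0.484] corners [[0.7, -29.4, 5.5], [14.3, 31.7, 13.4], [105.6, 4.1, 66.1], [92.2, -55.9, 58.4]]
0.07 [0.619  0.0542 0.1201] [ 0.171 -0.003 -0.236] [ 0.072  0.621 -0.236]
0.0 [0.5873 0.0611 0.0581] [ 0.107  0.011 -0.36 ] [ 0.072  0.621 -0.236]
```

step_arm(
  targets="0.85 0.05 -0.001 -0.03 0.02 0.15 -0.06; 0.85 0.1 -0.002 -0.07 0.04 0.3 -0.12; 0.85 0.15 -0.003 -0.12 0.055 0.45 -0.18; 0.85 0.171 -0.003 -0.18 0.072 0.621 -0.236; 0.85 0.171 -0.003 -0.236 0.072 0.621 -0.236; 0.85 0.171 -0.003 -0.236 0.072 0.621 -0.236; 0.85 0.171 -0.003 -0.236 0.072 0.621 -0.236",
)

```text
clock: 41.72
eef_pos: [0.6174, 0.0544, 0.1122]
tool_rot: [-0.027, 0.969, 0.057, -0.239]
ft_force: [-0.4, 0.5, 1.6]
grip_width: 0.079
grasp_force: 0.0
```

```bash
python3 wg.py x; python3 -c "
from h import *
o,c=look('w24'); pnp(c,white)" | grep -E "tcp|area|corn|^0\."
```

```text
L,W 0.109 0.0631 twist -14.4 centre [ 53.2 -12.4  35.9] u [ 0.874 -0.038  0.484] corners [[0.7, -29.4, 5.5], [14.3, 31.7, 13.4], [105.6, 4.1, 66.1], [92.2, -55.9, 58.4]]
0.07 [0.619  0.0542 0.1201] [ 0.003 -0.     0.016] [ 0.001 -0.018 -0.001]
0.0 [0.5873 0.0611 0.0581] [-0.06   0.013 -0.108] [ 0.001 -0.018 -0.001]
tcp [0.6174 0.0544 0.1122] yawY 91.4 q [ 0.033  1.006  0.894  1.943  0.113 -0.051] w 0.079 F [-0.4  0.5  1.6]
area 14948.5 15399.0
corners [[365.0, 124.0], [378.0, 265.0], [260.0, 263.0], [278.0, 123.0]]
0.34 pos [0.5671 0.0596 0.0587] u [ 0.918 -0.038  0.394] n [-0.396 -0.116  0.911]
0.34 pos [0.5671 0.0596 0.0587] u [ 0.918 -0.038  0.394] n [-0.396 -0.116  0.911]
0.34 pos [0.5671 0.0596 0.0587] u [ 0.918 -0.038  0.394] n [-0.396 -0.116  0.911]
0.34 pos [0.5671 0.0596 0.0587] u [ 0.918 -0.038  0.394] n [-0.396 -0.116  0.911]
```

step_arm(
  targets="0.85 -0.012 0.003 -0.02 0 -0.01 0; 0.85 -0.024 0.005 -0.04 0 -0.018 0; 0.85 -0.036 0.008 -0.062 0 -0.018 0; 0.85 -0.048 0.011 -0.085 0 -0.018 0; 0.85 -0.06 0.013 -0.108 0 -0.018 0; 0.85 -0.06 0.013 -0.108 0 -0.018 0; 0.85 -0.06 0.013 -0.108 0 -0.018 0",
)

```text
clock: 42.35
eef_pos: [0.5922, 0.0611, 0.0752]
tool_rot: [-0.028, 0.974, 0.057, -0.218]
ft_force: [0.1, -0.7, 0.3]
grip_width: 0.0791
grasp_force: 0.0
```

step_arm(
  targets="0.4 0 0 0 0 0 0; -1 0 0 0 0 0 0; -1 0 0 0 0 0 0; -1 0 0 0 0 0 0; -1 0 0 0 0 0 0; -1 0 0 0 0 0 0",
)

```text
clock: 42.85
eef_pos: [0.5922, 0.0605, 0.0716]
tool_rot: [-0.027, 0.973, 0.058, -0.222]
ft_force: [0.7, -0.4, 15.6]
grip_width: 0.0621
grasp_force: 62.0
```

```bash
cat > wh.py <<'E'
from h import *
# bar held: find s, b and its angle to the tool from the last known pose of the bar on the ramp
X=np.load("wX.npy"); nr=-.5*RX+.866*Z; c=X.mean(0); u=(X[2]+X[3]-X[0]-X[1]); u/=np.linalg.norm(u)
o=bot.get_obs(); Rm=R.from_quat(o["tool_rot"]).as_matrix(); m=c-.005*nr
ml=Rm.T@(m-o["eef_pos"]); ul=Rm.T@u; print("mid in tool",(ml*1e3).round(1),"u in tool",ul.round(3),"angle",np.degrees(np.arctan2(ul[2],-ul[0])).round(1),"w",o["grip_width"],o["ft_force"].round(1)); print(o["eef_pos"].round(4))
E
python3 wh.py
```

```text
mid in tool [15.5 -0.9 20.7] u in tool [-0.576 -0.001 -0.817] angle -54.8 w 0.06211496081095217 [ 0.7 -0.4 15.6]
[0.5922 0.0605 0.0716]
```

The grasp is too shallow: the tool stopped 13 mm short. Open, go deeper and grip again.

step_arm(
  targets="0.85 0 0 0.01 0 0 0; 0.85 0 0 0.01 0 0 0; 0.85 0 0 0.01 0 0 0; 0.85 0 0 0.01 0 0 0",
)

```text
clock: 43.18
eef_pos: [0.5906, 0.0601, 0.0708]
tool_rot: [-0.027, 0.972, 0.057, -0.225]
ft_force: [1.1, -0.1, -0.1]
grip_width: 0.0789
grasp_force: 0.0
```

```bash
python3 wg.py x|tail -1; python3 -c "
from h import *
o,c=look('w25'); pnp(c,white)" | grep -E "tcp|area|corn|^0\."|head -4
```

```text
0.0 [0.5873 0.0611 0.0581] [-0.007  0.002 -0.025] [0.001 0.019 0.001]
tcp [0.5906 0.0601 0.0708] yawY 91.6 q [ 0.042  0.921  0.625  1.729  0.117 -0.041] w 0.0789 F [ 1.1 -0.1 -0.1]
area 25693.0 25953.5
corners [[373.0, 131.0], [400.0, 322.0], [247.0, 325.0], [264.0, 132.0]]
0.29 pos [0.5652 0.0612 0.0591] u [ 0.912 -0.001  0.41 ] n [-0.407 -0.109  0.907]
```

step_arm(
  targets="0.85 -0.003 0.001 -0.015 0 0 0; 0.85 -0.006 0.002 -0.03 0 0 0; 0.85 -0.009 0.003 -0.046 0 0 0; 0.85 -0.009 0.003 -0.046 0 0 0; 0.85 -0.009 0.003 -0.046 0 0 0; 0.4 -0.009 0.003 -0.046 0 0 0; -1 -0.009 0.003 -0.046 0 0 0; -1 -0.009 0.003 -0.046 0 0 0; -1 -0.009 0.003 -0.046 0 0 0; -1 -0.009 0.003 -0.046 0 0 0",
)

```text
clock: 44.07
eef_pos: [0.5863, 0.0635, 0.0485]
tool_rot: [-0.027, 0.972, 0.059, -0.225]
ft_force: [0.4, 5.4, 0.9]
grip_width: 0.0633
grasp_force: 66.2
```

```bash
cat > wh.py <<'E'
from h import *
o,c=look("w26"); pnp(c,white); print(R.from_quat(o["tool_rot"]).as_matrix()[:,2].round(3))
Rm=R.from_quat(o["tool_rot"]).as_matrix()
for pos,u,n in (((.5652,.0612,.0591),(.912,-.001,.41),(-.407,-.109,.907)),):
    m=np.array(pos)-.005*np.array(n); print("mid in tool",(Rm.T@(m-o["eef_pos"])*1e3).round(1),"u",(Rm.T@u).round(3))
E
python3 wh.py | grep -vE "^[1-9][0-9]*\."
```

```text
tcp [0.5863 0.0635 0.0485] yawY 91.6 q [ 0.045  0.927  0.578  1.675  0.122 -0.039] w 0.0633 F [0.4 5.4 0.9]
area 34905.0 35249.5
corners [[380.0, 123.0], [407.0, 344.0], [239.0, 349.0], [258.0, 123.0]]
0.79 pos [0.5653 0.0626 0.0534] u [0.94  0.001 0.342] n [-0.339 -0.118  0.933]
0.79 pos [0.5653 0.0626 0.0534] u [0.94  0.001 0.342] n [-0.339 -0.118  0.933]
0.79 pos [0.5653 0.0626 0.0534] u [0.94  0.001 0.342] n [-0.339 -0.118  0.933]
0.79 pos [0.5653 0.0626 0.0534] u [0.94  0.001 0.342] n [-0.339 -0.118  0.933]
[-0.44   0.102 -0.892]
mid in tool [19.9 -0.4  2.8] u [-0.641  0.026 -0.767]
```

The grip is good now. Lift clear of the cheeks, then untwist.

step_arm(
  targets="-1 0 0 0.02 0 0 0; -1 0 0 0.05 0 0 0; -1 0.01 0 0.09 0 0 0; -1 0.02 0.005 0.13 0 0 0; -1 0.02 0.005 0.16 0 0 0; -1 0.02 0.005 0.16 0 0 0; -1 0.02 0.005 0.16 0 0 0",
)

```text
clock: 44.7
eef_pos: [0.5969, 0.0638, 0.1287]
tool_rot: [-0.027, 0.973, 0.057, -0.223]
ft_force: [-0.8, -0.4, -1.0]
grip_width: 0.063
grasp_force: 66.0
```

```bash
cat > wi.py <<'E'
from h import *
o,c=look("w27"); Rm=R.from_quat(o["tool_rot"]).as_matrix()
import io,contextlib
f=io.StringIO()
with contextlib.redirect_stdout(f): pnp(c,white)
for l in sorted(set(f.getvalue().splitlines())):
    if l[0] in "ac": print(l)
    elif float(l.split()[0])<1.2:
        import re
        v=[float(x) for x in re.findall(r"-?\d+\.\d*|-?\d+\.",l)][1:]
        pos,u,n=np.array(v[:3]),np.array(v[3:6]),np.array(v[6:9]); m=pos-.005*n; ul=Rm.T@u; ml=Rm.T@(m-o["eef_pos"])
        print(l.split()[0],"delta",np.degrees(np.arctan2(-ul[2],-ul[0])).round(1),"uy",ul[1].round(3),"s",(.055+ml[0]/-ul[0]).round(4),"b",-(ml[2]+ul[2]*ml[0]/-ul[0]).round(4))
p=82; t=tcp2("W",.0095,.035,60,p,.086,.021); print(*rel(t,toolR(p)))
E
python3 wi.py
```

```text
tcp [0.5969 0.0638 0.1287] yawY 91.6 q [ 0.046  0.903  0.741  1.86   0.119 -0.037] w 0.063 F [-0.8 -0.4 -1. ]
0.68 delta 44.4 uy 0.013 s 0.0816 b 0.0115
area 34967.0 35862.0
corners [[258.0, 114.0], [380.0, 123.0], [405.0, 347.0], [237.0, 345.0]]
[-0.069  0.015 -0.017] [-0.049 -0.768  0.222]
```

```bash
cat > wf.py <<'E'
from h import *
from scipy.optimize import least_squares
o=bot.get_obs(); _,K,D,P=cam("wrist",False); Rm=R.from_quat(o["tool_rot"]).as_matrix()
def pr(x):
    d=np.radians(x[0]); u=np.array([-np.cos(d),0,-np.sin(d)]); n=np.array([np.sin(d),0,-np.cos(d)])  # n: upper-face normal, toward the gripper
    mid=np.array([0,0,-x[2]])-x[1]*u+.005*n
    pts=[mid+w*np.array([0,1,0])+a*u for a in (0,.11) for w in (-.032,.032)]
    return proj([o["eef_pos"]+Rm@p for p in pts],K,D,P)
def res(x,bw,br,tr,prior):
    q=pr(x); return np.r_[q[1,0]-q[0,0]-bw,(q[0,1]+q[1,1])/2-br,(q[2,1]+q[3,1])/2-tr,(np.array(x)-prior)*[.2,500,500]]
for bw in (118,122.3,126):
    g=least_squares(res,[50,.086,.020],args=(bw,118.5,346,[50,.086,.020]),x_scale=[10,.01,.01]); print(bw,g.x.round(4),g.fun[:3].round(1))
print(pr([54,.0849,.019]).round(0).tolist(),pr([50,.086,.021]).round(0).tolist())
E
python3 wf.py
```

```text
118 [4.82282e+01 8.58000e-02 1.83000e-02] [ 4.1  1.6 -1.3]
122.3 [4.78747e+01 8.63000e-02 1.96000e-02] [ 0.7  0.3 -0.2]
126 [4.75328e+01 8.68000e-02 2.06000e-02] [-2.1 -0.8  0.7]
[[261.0, 133.0], [380.0, 133.0], [228.0, 346.0], [411.0, 346.0]] [[259.0, 124.0], [382.0, 124.0], [228.0, 349.0], [411.0, 349.0]]
```

Run:
```python
from h import *
for E,cx,cz in ((40,.008,.05),(55,.009,.04),(66,.009,.03)):
    p=138-E; t=tcp2("W",cx,cz,E,p,.0863,.0196); print(E,p,t.round(4),*rel(t,toolR(p)))
```

```text
40 98 [0.5783 0.0755 0.1179] [-0.035  0.023 -0.019] [-0.1   -0.416  0.249]
55 83 [0.5673 0.0727 0.1221] [-0.058  0.018 -0.011] [-0.052 -0.746  0.223]
66 72 [0.5564 0.07   0.1202] [-0.079  0.013 -0.015] [-0.016 -0.987  0.202]
```

step_arm(
  targets="-1 -0.01 0.006 0 -0.03 -0.1 0.06; -1 -0.02 0.012 0 -0.05 -0.2 0.12; -1 -0.028 0.018 0 -0.07 -0.31 0.18; -1 -0.035 0.023 0 -0.1 -0.416 0.249; -1 -0.045 0.021 0 -0.08 -0.53 0.24; -1 -0.052 0.019 0 -0.065 -0.64 0.23; -1 -0.058 0.018 0 -0.052 -0.746 0.223; -1 -0.068 0.015 0 -0.035 -0.86 0.21; -1 -0.079 0.013 0 -0.016 -0.987 0.202; -1 -0.079 0.013 0 -0.016 -0.987 0.202",
)

```text
clock: 45.58
eef_pos: [0.5449, 0.069, 0.1206]
tool_rot: [-0.12, 0.981, 0.019, 0.149]
ft_force: [0.6, 0.7, -4.3]
grip_width: 0.0632
grasp_force: 67.8
```

step_arm(
  targets="-1 0 0 0 0 0 0; -1 0 0 0 0 0 0",
)

```text
clock: 45.75
eef_pos: [0.5577, 0.0707, 0.1286]
tool_rot: [-0.12, 0.98, 0.019, 0.155]
ft_force: [0.6, -0.1, 0.0]
grip_width: 0.0633
grasp_force: 67.9
```

```bash
python3 - <<'E'
from h import *
print(bot.get_obs()["ft_force"].round(1))
for E,cx,cz in ((75,.0095,.025),(85,.0095,.015),(94,.0092,.008),(95,.0092,.001)):
    p=138-E; t=tcp2("W",cx,cz,E,p,.0863,.0196); print(E,p,t.round(4),*rel(t,toolR(p)))
E
sed -i 's/118.5,346/float(__import__("sys").argv[1]),float(__import__("sys").argv[2])/' wf.py; python3 -c "
from h import *
o,c=look('w28'); pnp(c,white)"|grep -E "area|corn"
```

```text
[ 0.6 -0.1  0. ]
75 63 [0.547  0.0677 0.1202] [-0.021 -0.006 -0.017] [ 0.049 -0.195  0.   ]
85 53 [0.5353 0.0648 0.1138] [-0.045 -0.012 -0.03 ] [ 0.102 -0.411  0.   ]
94 44 [0.5241 0.062  0.1081] [-0.067 -0.017 -0.041] [ 0.151 -0.605  0.   ]
95 43 [0.5229 0.0617 0.1012] [-0.07  -0.018 -0.055] [ 0.156 -0.627  0.   ]
area 32756.0 33086.5
corners [[379.0, 135.0], [405.0, 348.0], [240.0, 349.0], [262.0, 134.0]]
```

```bash
sed -i 's/(118,122.3,126)/(115,117,120)/' wf.py; python3 wf.py 134.5 348.5
python3 - <<'E'
from h import *
d=54
for E,cx,cz in ((75,.0095,.025),(85,.0095,.015),(94,.0092,.008),(95,.0092,.001)):
    p=90+d-E; t=tcp2("W",cx,cz,E,p,.086,.0196); print(E,p,t.round(4),*rel(t,toolR(p)))
E
```

```text
115 [5.46972e+01 8.42000e-02 1.92000e-02] [ 2.8  0.7 -0.8]
117 [5.46152e+01 8.45000e-02 2.00000e-02] [ 1.2  0.2 -0.4]
120 [5.4485e+01 8.5100e-02 2.1100e-02] [-1.3 -0.5  0.3]
[[261.0, 133.0], [379.0, 133.0], [228.0, 345.0], [410.0, 346.0]] [[259.0, 124.0], [381.0, 124.0], [228.0, 348.0], [410.0, 348.0]]
75 69 [0.5451 0.0672 0.1191] [-0.028 -0.007 -0.02 ] [ 0.016 -0.064  0.   ]
85 59 [0.5337 0.0643 0.1123] [-0.051 -0.013 -0.034] [ 0.07  -0.279  0.   ]
94 50 [0.5227 0.0616 0.1064] [-0.073 -0.019 -0.046] [ 0.118 -0.473  0.   ]
95 49 [0.5215 0.0613 0.0994] [-0.075 -0.019 -0.06 ] [ 0.124 -0.495  0.   ]
```

step_arm(
  targets="-1 -0.014 -0.003 -0.005 0.01 -0.03 0; -1 -0.028 -0.007 -0.01 0.016 -0.064 0; -1 -0.036 -0.009 -0.012 0.035 -0.14 0; -1 -0.044 -0.011 -0.015 0.052 -0.21 0; -1 -0.051 -0.013 -0.018 0.07 -0.279 0; -1 -0.058 -0.015 -0.022 0.086 -0.345 0; -1 -0.066 -0.017 -0.026 0.102 -0.41 0; -1 -0.072 -0.019 -0.03 0.118 -0.473 0; -1 -0.072 -0.019 -0.03 0.118 -0.473 0; -1 -0.072 -0.019 -0.03 0.118 -0.473 0",
)

```text
clock: 46.63
eef_pos: [0.5234, 0.0613, 0.1139]
tool_rot: [-0.115, 0.933, 0.042, 0.339]
ft_force: [0.6, 0.1, -0.6]
grip_width: 0.0632
grasp_force: 68.6
```

```bash
python3 - <<'E'
from h import *
print(bot.get_obs()["ft_force"].round(1),bot.get_obs()["eef_pos"].round(4))
d=54.5
for E,cx,cz in ((95,.0092,.008),(95,.0092,.001)):
    p=90+d-E; t=tcp2("W",cx,cz,E,p,.0845,.020); print(E,p,t.round(4),*rel(t,toolR(p)))
E
python3 -c "
from h import *
o,c=look('w29'); pnp(c,white)"|grep -E "area|corn"
```

```text
[ 0.6  0.1 -0.6] [0.5234 0.0613 0.1139]
95 49.5 [0.5218 0.0614 0.1045] [-0.003  0.    -0.019] [ 0.003 -0.012 -0.   ]
95 49.5 [0.5218 0.0614 0.0975] [-0.003  0.    -0.033] [ 0.003 -0.012 -0.   ]
area 26050.0 32787.0
corners [[263.0, 136.0], [380.0, 138.0], [404.0, 349.0], [239.0, 348.0]]
```

step_arm(
  targets="-1 -0.004 0 -0.008 0 -0.01 0; -1 -0.005 -0.001 -0.016 0 -0.02 0; -1 -0.005 -0.001 -0.024 0 -0.025 0; -1 -0.005 -0.001 -0.024 0 -0.025 0; -1 -0.005 -0.001 -0.024 0 -0.025 0",
)

```text
clock: 47.1
eef_pos: [0.5243, 0.0613, 0.1048]
tool_rot: [-0.115, 0.928, 0.04, 0.352]
ft_force: [11.2, 2.8, -4.6]
grip_width: 0.0628
grasp_force: 68.2
```

step_arm(
  targets="-1 0 0 -0.004 0 0 0; -1 0 0 -0.008 0 0 0; -1 0 0 -0.008 0 0 0; -1 0 0 -0.008 0 0 0",
)

```text
clock: 47.43
eef_pos: [0.525, 0.0614, 0.1016]
tool_rot: [-0.115, 0.928, 0.04, 0.353]
ft_force: [9.7, 0.8, -0.8]
grip_width: 0.0631
grasp_force: 68.4
```

step_arm(
  targets="-1 0.004 0.001 -0.004 0 0 0; -1 0.004 0.001 -0.008 0 0 0; -1 0.004 0.001 -0.012 0 0 0; -1 0.004 0.001 -0.012 0 0 0",
)

```text
clock: 47.77
eef_pos: [0.527, 0.0618, 0.0973]
tool_rot: [-0.115, 0.927, 0.041, 0.355]
ft_force: [-5.3, -2.3, 23.2]
grip_width: 0.0634
grasp_force: 70.9
```

step_arm(
  targets="-1 -0.003 -0.001 0.006 0 0 0; -1 -0.003 -0.001 0.006 0 0 0; 0.6 -0.003 -0.001 0.006 0 0 0; 1 -0.003 -0.001 0.006 0 0 0; 1 -0.003 -0.001 0.006 0 0 0; 1 -0.003 -0.001 0.006 0 0 0",
)

```text
clock: 48.27
eef_pos: [0.5174, 0.0606, 0.0925]
tool_rot: [-0.115, 0.93, 0.041, 0.346]
ft_force: [-0.3, -0.0, -0.1]
grip_width: 0.0856
grasp_force: 0.0
```

Run:
```python
from h import *
o,c=look("w30"); chk("W",c,white); s=cam("scene"); chk("W",s,white); chk("M",s,milk); chk("D",s,dark)
```

```text
tcp [0.5174 0.0606 0.0925] yawY 104.0 q [ 0.042  0.105 -0.926 -0.162  0.129 -0.157] w 0.0856 F [-0.3 -0.  -0.1]
expected box [226. 147.] [409. 371.] seen (226, 155, 183, 213) in/exp 0.6340218284238939 out 0.0006748034268278371
expected box [346. 220.] [374. 253.] seen (347, 221, 27, 32) in/exp 0.9109697933227345 out 0.009538950715421303
expected box [426. 253.] [463. 285.] seen (410, 251, 69, 32) in/exp 0.826629680998613 out 0.23717059639389737
expected box [385. 236.] [418. 268.] seen (387, 238, 30, 29) in/exp 0.8096676737160121 out 0.0
```

All three stand. Before shutting, I'll retreat and measure the handle's present position from two views.

step_arm(
  targets="1 -0.02 -0.005 0.024 0 0 0; 1 -0.05 -0.012 0.06 0 0 0; 1 -0.09 -0.022 0.11 0 0 0; 1 -0.13 -0.032 0.155 0 0 0; 1 -0.153 -0.038 0.22 0 0 0; 1 -0.153 -0.038 0.28 0 0 0; 1 -0.153 -0.038 0.28 0 0 0",
)

```text
clock: 48.95
eef_pos: [0.4451, 0.0414, 0.2419]
tool_rot: [-0.115, 0.927, 0.04, 0.354]
ft_force: [1.1, 0.4, 1.1]
grip_width: 0.0853
grasp_force: 0.0
```

```bash
cat > lv.py <<'E'
from h import *
def red(n):
    c=cam(n); hsv=cv2.cvtColor(c[0],cv2.COLOR_BGR2HSV); m=(((hsv[:,:,0]<8)|(hsv[:,:,0]>172))&(hsv[:,:,1]>150)&(hsv[:,:,2]>60)).astype(np.uint8)
    nn,l,st,ce=cv2.connectedComponentsWithStats(m); return c,[(st[k].tolist(),ce[k].round(1)) for k in range(1,nn) if st[k,4]>25]
s,a=red("scene"); d,b=red("side"); print(a,b)
ha=[x[1] for x in a if 280<x[1][0]<360 and x[0][4]>25]; hb=[x[1] for x in b if 300<x[1][0]<400]
if ha and hb:
    X=tri([(ha[0],)+s[1:],(hb[0],)+d[1:]]); D=X-np.array([.5606,-.0296,.1149]); print("handle",X.round(4),"dx'",(D@RX).round(4),"dz",D[2].round(4))
chk("W",s,white); chk("D",s,dark); chk("M",s,milk); chk("W",d,white); chk("D",d,dark); chk("M",d,milk)
cv2.imwrite("pics/s31.png",s[0])
E
python3 lv.py
```

```text
[([466, 252, 26, 24, 303], array([478.4, 263.2])), ([305, 254, 17, 10, 70], array([313.2, 258.8]))] [([247, 136, 16, 14, 118], array([255. , 142.8])), ([352, 176, 9, 9, 31], array([356.1, 179.6]))]
handle [ 0.6312 -0.0119  0.0513] dx' 0.0727 dz -0.0636
expected box [346. 220.] [374. 253.] seen (347, 221, 27, 32) in/exp 0.9205087440381559 out 0.00794912559618442
expected box [385. 236.] [418. 268.] seen (387, 238, 30, 29) in/exp 0.8217522658610272 out 0.0
expected box [426. 253.] [463. 285.] seen (410, 251, 69, 32) in/exp 0.8238557558945908 out 0.24271844660194175
expected box [312. 153.] [326. 184.] seen (308, 155, 34, 36) in/exp 0.4271186440677966 out 0.4
expected box [294. 135.] [309. 165.] seen (279, 134, 45, 47) in/exp 0.011764705882352941 out 0.6784313725490196
expected box [278. 118.] [293. 148.] seen (268, 106, 40, 48) in/exp 0.0 out 0.42083333333333334
```

The measured chord (dx' 72.7 mm, dz −63.6 mm) means the lever is fully open at about 1.4 rad, with the hinge at rack x' = −20 mm. The bars match standing. Next: tool upright, turned across the handle.

step_arm(
  targets="-0.3 0.05 -0.02 0.02 -0.03 0.12 0; -0.3 0.1 -0.04 0.02 -0.06 0.25 0; -0.3 0.15 -0.06 0.02 -0.09 0.38 0; -0.3 0.2 -0.08 0.02 -0.13 0.52 0; -0.3 0.25 -0.09 0.02 -0.17 0.66 0; -0.3 0.29 -0.1 0.02 -0.2 0.8 0; -0.3 0.32 -0.11 0.02 -0.22 0.91 0; -0.3 0.32 -0.11 0.02 -0.22 0.91 0; -0.3 0.32 -0.11 0.02 -0.22 0.91 0",
)

```text
clock: 49.8
eef_pos: [0.6031, -0.0131, 0.2353]
tool_rot: [-0.123, 0.992, 0.0, -0.016]
ft_force: [-0.6, 0.0, -0.2]
grip_width: 0.0295
grasp_force: 0.0
```

step_arm(
  targets="-0.3 0.03 0 0 0 0 -0.15; -0.3 0.05 0 0 0 0 -0.3; -0.3 0.05 0 0 0 0 -0.45; -0.3 0.05 0 0 0 0 -0.6; -0.3 0.05 0 0 0 0 -0.75; -0.3 0.05 0 0 0 0 -0.9; -0.3 0.05 0 0 0 0 -1; -0.3 0.05 0 0 0 0 -1",
)

```text
clock: 50.47
eef_pos: [0.625, -0.0133, 0.2443]
tool_rot: [0.267, 0.964, 0.004, -0.009]
ft_force: [1.1, 0.9, -0.6]
grip_width: 0.0295
grasp_force: 0.0
```

step_arm(
  targets="-0.3 0 0 0 0 0 -0.15; -0.3 0 0 0 0 0 -0.3; -0.3 0 0 0 0 0 -0.45; -0.3 0 0 0 0 0 -0.6; -0.3 0 0 0 0 0 -0.75; -0.3 0 0 0 0 0 -0.9; -0.3 0 0 0 0 0 -1; -0.3 0 0 0 0 0 -1; -0.3 0 0 0 0 0 -1",
)

```text
clock: 51.22
eef_pos: [0.6259, -0.0133, 0.2442]
tool_rot: [0.614, 0.789, 0.007, -0.007]
ft_force: [-0.0, 0.3, 0.3]
grip_width: 0.0297
grasp_force: 0.0
```

```bash
cat > lw.py <<'E'
from h import *
o,c=look("w32"); hsv=cv2.cvtColor(c[0],cv2.COLOR_BGR2HSV); m=(((hsv[:,:,0]<8)|(hsv[:,:,0]>172))&(hsv[:,:,1]>150)&(hsv[:,:,2]>60)).astype(np.uint8)
nn,l,st,ce=cv2.connectedComponentsWithStats(m)
for k in range(1,nn):
    if st[k,4]>150: print(st[k].tolist(),ce[k].round(1),plane([ce[k]],.0513,*c[1:]).round(4))
Rt=np.c_[RY,RX,-Z]
for z in (.12,.036): print(*rel([.6312,-.0119,z],Rt))
E
python3 lw.py
```

```text
tcp [ 0.6259 -0.0133  0.2442] yawY 14.3 q [-0.031  0.501  0.418  1.492  0.02   1.291] w 0.0297 F [-0.   0.3  0.3]
[321, 152, 14, 49, 664] [327.5 176.2] [[ 0.6312 -0.0109  0.0513]]
[ 0.01   0.003 -0.248] [-0.025 -0.004 -0.005]
[ 0.01   0.003 -0.416] [-0.025 -0.004 -0.005]
```

step_arm(
  targets="-0.3 0.01 0.003 -0.08 -0.025 0 0; -0.3 0.01 0.003 -0.16 -0.025 0 0; -0.3 0.01 0.003 -0.24 -0.025 0 0; -0.3 0.01 0.003 -0.3 -0.025 0 0; -0.3 0.01 0.003 -0.35 -0.025 0 0; -0.3 0.01 0.003 -0.39 -0.025 0 0; -0.3 0.01 0.003 -0.42 -0.025 0 0; -0.3 0.01 0.003 -0.424 -0.025 0 0; -0.3 0.01 0.003 -0.424 -0.025 0 0",
)

```text
clock: 52.02
eef_pos: [0.6307, -0.0118, 0.0307]
tool_rot: [0.615, 0.789, -0.002, -0.003]
ft_force: [0.5, 0.7, 0.0]
grip_width: 0.0296
grasp_force: 0.0
```

Run:
```python
from h import *
o=bot.get_obs(); print(o["eef_pos"].round(4),o["ft_force"].round(1))
h0=np.array([.6312,-.0114,.0513]); H=h0-.088*np.sin(1.295)*RX-.088*np.cos(1.295)*Z
for a in (1.2,1.05,.9,.75,.6,.45,.3,.15,.0,-.03):
    f=a-.105; h=H+.088*(np.sin(f)*RX+np.cos(f)*Z); t=h-.011*RX+np.array([0,0,.032-.0513]); print(a,t.round(4),((t-o["eef_pos"])/.5).round(3))
```

```text
[ 0.6307 -0.0118  0.0307] [0.5 0.7 0. ]
1.2 [ 0.6143 -0.0156  0.0483] [-0.033 -0.008  0.035]
1.05 [ 0.6076 -0.0173  0.0596] [-0.046 -0.011  0.058]
0.9 [ 0.5993 -0.0193  0.0697] [-0.063 -0.015  0.078]
0.75 [ 0.5897 -0.0217  0.0784] [-0.082 -0.02   0.095]
0.6 [ 0.5789 -0.0244  0.0855] [-0.103 -0.025  0.11 ]
0.45 [ 0.5672 -0.0273  0.0909] [-0.127 -0.031  0.12 ]
0.3 [ 0.5549 -0.0304  0.0944] [-0.152 -0.037  0.127]
0.15 [ 0.5422 -0.0336  0.0959] [-0.177 -0.044  0.131]
0.0 [ 0.5294 -0.0368  0.0956] [-0.203 -0.05   0.13 ]
-0.03 [ 0.5269 -0.0374  0.0952] [-0.208 -0.051  0.129]
```

step_arm(
  targets="-0.3 -0.015 -0.004 0 0 0 0; -0.3 -0.03 -0.007 0.01 0 0 0; -0.3 -0.038 -0.009 0.025 0 0 0; -0.3 -0.048 -0.011 0.045 0 0 0; -0.3 -0.056 -0.013 0.056 0 0 0; -0.3 -0.065 -0.015 0.067 0 0 0; -0.3 -0.075 -0.018 0.076 0 0 0; -0.3 -0.084 -0.02 0.084 0 0 0; -0.3 -0.084 -0.02 0.084 0 0 0",
)

```text
clock: 52.77
eef_pos: [0.5967, -0.021, 0.0808]
tool_rot: [0.615, 0.789, 0.006, 0.005]
ft_force: [8.2, 2.3, 5.1]
grip_width: 0.03
grasp_force: 3.8
```

```bash
python3 lv.py | head -2; python3 -c "
from h import *
o,c=look('w33')"
```

```text
[([466, 252, 26, 24, 304], array([478.3, 263.2]))] [([247, 137, 16, 13, 115], array([254.9, 142.9])), ([348, 171, 7, 8, 32], array([351.1, 174.4]))]
expected box [346. 220.] [374. 253.] seen (347, 221, 27, 32) in/exp 0.918918918918919 out 0.006359300476947536
tcp [ 0.5967 -0.0211  0.0802] yawY 14.1 q [-0.037  0.521  0.012  1.048  0.002  1.287] w 0.0301 F [7.2 1.3 5.7]
```

step_arm(
  targets="-0.3 -0.01 -0.003 0.008 0 0 0; -0.3 -0.02 -0.005 0.015 0 0 0; -0.3 -0.032 -0.008 0.021 0 0 0; -0.3 -0.044 -0.011 0.026 0 0 0; -0.3 -0.056 -0.014 0.029 0 0 0; -0.3 -0.068 -0.017 0.031 0 0 0; -0.3 -0.08 -0.02 0.033 0 0 0; -0.3 -0.093 -0.024 0.034 0 0 0; -0.3 -0.1 -0.025 0.034 0 0 0; -0.3 -0.1 -0.025 0.034 0 0 0",
)

```text
clock: 53.75
eef_pos: [0.5377, -0.0347, 0.09]
tool_rot: [0.615, 0.788, -0.002, -0.003]
ft_force: [0.3, -0.4, 0.8]
grip_width: 0.0299
grasp_force: 0.0
```

```bash
python3 lv.py | sed -n '1,4p'; python3 -c "
from h import *
o,c=look('w34')"
```

```text
[([466, 252, 26, 24, 303], array([478.4, 263.2]))] [([248, 137, 15, 13, 113], array([254.9, 143. ])), ([335, 175, 8, 8, 34], array([338.3, 178.1]))]
expected box [346. 220.] [374. 253.] seen (347, 221, 27, 32) in/exp 0.7869634340222575 out 0.00794912559618442
expected box [385. 236.] [418. 268.] seen (387, 238, 30, 29) in/exp 0.6646525679758308 out 0.0
expected box [426. 253.] [463. 285.] seen (414, 251, 65, 32) in/exp 0.6837725381414702 out 0.23578363384188628
tcp [ 0.5384 -0.0345  0.0899] yawY 14.1 q [-0.064  0.424 -0.119  1.034 -0.     1.262] w 0.0298 F [ 0.1 -0.1  0.2]
```

step_arm(
  targets="-0.3 -0.006 -0.002 0 0 0 0; -0.3 -0.012 -0.003 0 0 0 0; -0.3 -0.018 -0.004 0 0 0 0; -0.3 -0.024 -0.006 0 0 0 0; -0.3 -0.024 -0.006 0 0 0 0; -0.3 -0.024 -0.006 0 0 0 0",
)

```text
clock: 54.4
eef_pos: [0.5328, -0.036, 0.0909]
tool_rot: [0.615, 0.789, 0.003, 0.001]
ft_force: [13.1, 4.2, -10.4]
grip_width: 0.0301
grasp_force: 7.2
```

step_arm(
  targets="-0.3 -0.006 -0.002 0 0 0 0; -0.3 -0.012 -0.003 0 0 0 0; -0.3 -0.012 -0.003 0 0 0 0; -0.3 -0.012 -0.003 0 0 0 0",
)

```text
clock: 54.73
eef_pos: [0.5327, -0.0361, 0.0914]
tool_rot: [0.614, 0.789, 0.008, 0.005]
ft_force: [28.1, 8.4, -20.3]
grip_width: 0.0299
grasp_force: 14.4
```

The lever is at its hard stop: no motion at 28 N. Centre the fingers on the handle to unload them, then lift straight off.

step_arm(
  targets="-0.3 0.012 0.003 0 0 0 0; -0.3 0.022 0.006 0 0 0 0; -0.3 0.027 0.007 0 0 0 0; -0.3 0.027 0.007 0 0 0 0; -0.3 0.027 0.007 0 0 0 0",
)

```text
clock: 55.15
eef_pos: [0.5345, -0.0355, 0.0905]
tool_rot: [0.615, 0.788, -0.001, -0.002]
ft_force: [0.5, -1.0, -0.1]
grip_width: 0.0301
grasp_force: 0.0
```

step_arm(
  targets="-0.3 0 0 0.03 0 0 0; -0.3 0 0 0.06 0 0 0; -0.3 0 0 0.1 0 0 0; -0.3 0 0 0.16 0 0 0; -0.3 -0.02 -0.04 0.24 0 0 0; -0.3 -0.05 -0.1 0.28 0 0 0; -0.3 -0.1 -0.18 0.28 0 0 0; -0.3 -0.14 -0.26 0.28 0 0 0; -0.3 -0.14 -0.26 0.28 0 0 0",
)

```text
clock: 55.9
eef_pos: [0.4622, -0.1693, 0.2317]
tool_rot: [0.617, 0.787, -0.002, -0.001]
ft_force: [-0.9, 0.0, -0.7]
grip_width: 0.0299
grasp_force: 0.0
```

```bash
python3 lv.py; python3 -c "
import cv2
im=cv2.imread('pics/s31.png'); cv2.imwrite('pics/s31c.png',cv2.resize(im[195:335,295:475],None,fx=4,fy=4,interpolation=cv2.INTER_CUBIC))"
```

```text
[([319, 216, 17, 10, 71], array([327. , 220.3])), ([466, 252, 26, 24, 302], array([478.4, 263.2]))] [([248, 137, 15, 13, 114], array([254.9, 142.9]))]
expected box [346. 220.] [374. 253.] seen (347, 221, 27, 32) in/exp 0.8028616852146264 out 0.011128775834658187
expected box [385. 236.] [418. 268.] seen (387, 238, 30, 29) in/exp 0.6706948640483383 out 0.0
expected box [426. 253.] [463. 285.] seen (410, 251, 69, 32) in/exp 0.6893203883495146 out 0.23994452149791956
expected box [312. 153.] [326. 184.] seen (308, 143, 18, 47) in/exp 0.2033898305084746 out 0.3220338983050847
expected box [294. 135.] [309. 165.] seen (279, 123, 45, 58) in/exp 0.19607843137254902 out 1.0392156862745099
expected box [278. 118.] [293. 148.] seen (276, 106, 32, 48) in/exp 0.31666666666666665 out 0.39166666666666666
```

View pics/s31c.png

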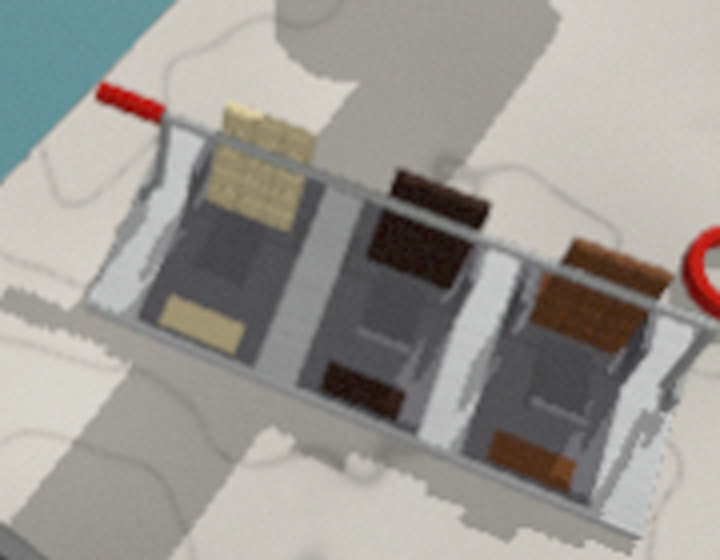

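The picture shows all three bars upright in their own colours, with the crossbar shut in front of them and the handle at crop (128,102). One numeric check of the lever angle, then hand in.

Run:
```python
from h import *
s=cam("scene",False); h0=np.array([.6312,-.0114,.0513]); H=h0-.088*np.sin(1.295)*RX-.088*np.cos(1.295)*Z
for a in (1.4,0,.05,.1,.2): f=a-.105; print(a,proj(H+.088*(np.sin(f)*RX+np.cos(f)*Z),*s[1:]).round(1))
print(bot.get_obs()["clock"]); print(bot.job_done())
```

```text
1.4 [[312.8 259.1]]
0 [[326.6 220.6]]
0.05 [[325.9 221.8]]
0.1 [[325.3 223.1]]
0.2 [[324.  225.8]]
56.0
the job is handed in; nothing more can be done
None
```

The job is handed in at 56 s: the white, dark and milk bars stand upright in the cradles of their own colours, and the lever is shut in front of them; I never moved near the bowl, jar or beaker, and the judge returned no verdict.

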